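Fetch the hemmed-in horse maquette from the storage board

TASK

The small horse figure on the wooden storage board is hemmed in by three tall things: a spray can, a plaster column and a mallet. First stand those three upright on the cork side board without shifting the horse, then, with all three waiting there, stand the horse in the middle of the turntable; finally put the can, column and mallet back upright on the storage board, each on the very spot where it stood at the start. Leave the small tin, the rasp and the glass jar where they are, and let nothing topple.

Things in the scene. Friction and masses are not known exactly. Their poses are not given: they have to be found in the camera images.
- horse_center (a point): Cream resin horse on a thin plinth (104 x 38 x 10 mm), one rigid piece, 110 tall, 0.25 kg. Point: 55 mm above its underside, on the centre line. x lengthwise to the head, y across, z up. Barrel 76 long, 32 wide, 44 to 76 mm above the underside: grip across y at about 60 mm. Starts along the storage board's y, two tall things beside it on the robot's side, one on the far side.
- can_center (a point): Spray can, upright: bare aluminium cylinder 50 mm in diameter up to 148 mm, grey cap 38 in diameter; 175 tall, 0.28 kg. Point: on the axis half-way up, 87.5 mm above the underside; z up. Grip the cylinder about 130 mm above the underside, clear above the horse.
- column_center (a point): Model of a square white plaster column, upright, 165 mm tall, 0.4 kg: shaft 44 x 44 from 16 to 155 mm, foot 50 x 50, a narrower 32 x 32 step on top. Point: on the axis half-way up, 82.5 mm above the underside; x, y square to the faces, z up. Starts within 0.1 rad of square to the storage board. Grip the shaft about 130 mm above the underside, clear above the horse.
- mallet_center (a point): Round wooden carving mallet standing on its head, 190 mm tall, 0.35 kg: pale head up to 62 in diameter and 100 high, above it a dark upright handle 22 to 26 in diameter. Point: on the axis half-way up, 95 mm above the underside; z up. Grip the handle about 145 mm above the underside.
- storage_board: Fixed brown wooden board flat on the bench, 260 (x) x 190 (y) x 18 mm. Origin: centre of its underside; x points away from the robot, z up. Horse at its middle; can, column and mallet stand, in any arrangement, near (x, y) = (-64, 37), (-64, -37) and (64, 0); a tin in a far corner. The spots are unmarked: note where each thing stands before moving it.
- side_board: Fixed cork board flat on the bench, empty at the start, 270 (x) x 150 (y) x 8 mm, left or right of the storage board. Origin: centre of its underside; x is its long side and points roughly away from the robot, z up. Holds three things in a row along x, 80 mm apart.
- turntable: Fixed sculptor's turntable (it does not turn here): bare aluminium disc 170 mm in diameter with a thin dark ring (80) about its middle, on a dark foot, top 44 mm above the bench. Stands on the other side of the storage board from the side board. Origin: on its axis at bench height, z up.
- tin_center (a point): Bystander: small round steel tin, 45 in diameter, 34 tall, standing on a far corner of the storage board. This point is half-way up (17 mm). Leave it.
- rasp_center (a point): Bystander: rasp lying flat on the bench between robot and storage board, 230 mm long, 22 wide, 22 thick at its wooden handle. Point: 11 mm above the bench, near mid-length; its x runs along the steel blade, away from the handle. Leave it.
- jar_center (a point): Bystander: empty open glass jar, 68 in diameter, 85 tall, standing on the bench on the far left. This point is on its axis half-way up (42.5 mm). Leave it.
Not all that is in view belongs to the job. Leave any blue look-alike of the part that bears can_center alone.

How it is judged:
On the way, in this order (a step that is already met when the one before it is completed fails the run):
1. the can, the column and the mallet all stand upright on the cork side board, the horse still where it was (within 20 mm) (x of can_center in the frame of side_board between -0.135 and 0.135 m and y of can_center in the frame of side_board between -0.075 and 0.075 m and z of can_center in the frame of side_board between 0.0875 and 0.1035 m and angle between each of can_center, column_center, mallet_center's own z axis and vertical below 0.15 rad and x of column_center in the frame of side_board between -0.135 and 0.135 m and y of column_center in the frame of side_board between -0.075 and 0.075 m and z of column_center in the frame of side_board between 0.0825 and 0.0985 m and x of mallet_center in the frame of side_board between -0.135 and 0.135 m and y of mallet_center in the frame of side_board between -0.075 and 0.075 m and z of mallet_center in the frame of side_board between 0.095 and 0.111 m and distance of horse_center from where it was at the start of the episode below 0.02 m), for 0.2 s.
2. the horse stands upright in the middle of the turntable while the three tall things wait on the side board (x of can_center in the frame of side_board between -0.135 and 0.135 m and y of can_center in the frame of side_board between -0.075 and 0.075 m and z of can_center in the frame of side_board between 0.0875 and 0.1035 m and angle between each of can_center, column_center, mallet_center's own z axis and vertical below 0.15 rad and x of column_center in the frame of side_board between -0.135 and 0.135 m and y of column_center in the frame of side_board between -0.075 and 0.075 m and z of column_center in the frame of side_board between 0.0825 and 0.0985 m and x of mallet_center in the frame of side_board between -0.135 and 0.135 m and y of mallet_center in the frame of side_board between -0.075 and 0.075 m and z of mallet_center in the frame of side_board between 0.095 and 0.111 m and horizontal distance between horse_center and turntable below 0.015 m and z of horse_center in the frame of turntable between 0.093 and 0.105 m and angle between horse_center's own z axis and vertical below 0.12 rad and linear speed of horse below 0.02 m/s), for 0.2 s.
3. the can, the column and the mallet stand upright again where they started (distance of each of can_center, column_center, mallet_center from where it was at the start of the episode below 0.015 m and angle between each of can_center, column_center, mallet_center, horse_center's own z axis and vertical below 0.12 rad and horizontal distance between horse_center and turntable below 0.015 m and z of horse_center in the frame of turntable between 0.093 and 0.105 m and linear speed of each of can, column, mallet, horse below 0.02 m/s), for 0.2 s.
At the end, for the whole second after the job is handed in: The horse stands upright on the turntable, its centre within 15 mm of the turntable's axis; the can, the column and the mallet each stand upright on the storage board with their centres within 15 mm of where they were at the start; all are released and at rest (all of step 3); the robot touches nothing.
It fails at once if the tin, the rasp or the jar is shifted by more than 30 mm (distance of any of tin_center, rasp_center, jar_center from where it was at the start of the episode above 0.03 m).
It fails at once if the horse, the can, the column or the mallet topples (tilts more than 40 degrees) (angle between any of can_center, column_center, mallet_center, horse_center's own z axis and vertical above 0.7 rad).
It also fails if it takes over 147 s, if anything falls off the work surface, if the arm or the gripper's body presses on something with over 40 N, if the wrist force passes 120 N, or if a joint passes its speed limit or range.

ROBOT

A 7-joint arm with a two-finger parallel gripper is mounted at the origin on the work surface. World frame = base frame: x ahead of the robot, y to its left, z up, the work surface at z = 0. Lengths are in m, angles in rad, forces in N, time in s.
With the tool pointing down it reaches from about 0.4 to 0.85 m from the base axis. Payload 4.5 kg.
Tool frame: the origin (TCP) lies midway between the tips of the shut fingers; the grasp point (between the pads) lies 19 mm behind it; y points along the fingers, z is the direction in which the jaws open and shut, and the axes are right-handed (so a half turn about y gives the same grasp; the last joint's range is limited). The gripper opens to 88 mm and grips with 3 to 60 N. Pads are 18 mm wide; open, the fingers measure 123 mm over their backs; the gripper's body (75 mm by 187 mm) begins 45 mm behind the grasp point.
Start: joints at [-1.293, 0.689, -0.195, 1.565, 0.157, 0.902, -0.215], TCP at [0.151, 0.607, 0.239] pointing down, gripper open.
Joint ranges: [-3.01, 3.01], [-0.46, 2.08], [-1.47, 1.51], [0.13, 2.56], [-1, 4.14], [0.04, 2.09], [-2.66, 2.66]. Speed limits (rad/s): [2.57, 2.57, 3.14, 3.14, 3.14, 3.14, 3.14].

INTERFACE

Orientations are given as [roll, pitch, yaw] about the fixed x, y, z axes, in that order (R = Rz(yaw) Ry(pitch) Rx(roll)).
In Python, from cell import get_obs, get_image, calibration, ticket gives the robot as it stands. The module is installed in compiled form; this text tells all that it offers.
- The arm moves only by the shell command python3 -m inch 'ROWS' [OPENING] [FORCE]. ROWS is JSON, a list of rows, each a list of 2 entries, a list of its own where there are three numbers: the shift along the tool's x, y, z in mm, then the turn about the tool's y in degrees. In form: [[[tx, ty, tz], roll], ...]. A call has 1 to 10 rows; each row shifts and turns the commanded pose from where the row before left it, along the tool's axes as they then stand; what a row does not reach is not made up. A row lasts 1/12 s, in which the tool goes at most 41.7 mm and 7.16 degrees, less where a joint would pass 70% of its speed; a pose out of reach is approached as far as the arm can. A call with a gripper value outside its range is refused whole. OPENING is the opening in per cent of the stroke, from 0 (shut) to 100 (fully open), set as the call begins (- or left out, the last holds). The fingers move at their own pace and stop on an object; FORCE is the grip in N (left out, the last holds). Time passes only in rows, so rows that do not move let the fingers close. It gives the time, the measured TCP pose, the force and the opening at its end, in the units of the state.
- get_obs(): the state, without advancing time (a new reading comes with each control period).
- get_image(name): name is "scene" or "side" or "wrist"; returns the picture (384x512x3 uint8, red, green, blue); there is no depth.
- calibration(name): a dict with "mtx" (3x3 intrinsics, pixels), "R" (3x3) and "t" (3): a world point X has camera coordinates R X + t. Camera axes: x right, y down, z forward; pixel columns grow to the right and rows downward; lengths in m; the calibration is good to about 2 mm. A picture is of the moment at which its call begins: read the wrist's pose just before it. calibration takes no time and is no camera call; for the wrist camera it gives the pose at the moment of the call.
- ticket.close_job(): hands the job in, once; it reports no verdict.
The state is a dict: "clock": time; "qpos": joint angles; "joint_velocities": joint speeds; "tau": joint torques, N m; "ee_pos": TCP position; "eef_rot": TCP orientation; "wrist_force": force on the tool from outside, world axes, zero at the start; "ft_torque": the same for the moment, N m; "grip_width": opening from 0.0 (shut) to 1.0 (fully open).
Only numpy, scipy, OpenCV 4.12 (cv2) and the standard library are available. Lean on these libraries where they do the work, as an engineer would, in place of code of your own. Each camera call takes 0.05 s, during which the arm holds its last target.

## Working session

There is one attempt and no reset: what is moved stays moved. The work goes in short steps, Python scripts to look and compute and a shell command to move; the robot and the scene stay as the last step left them, time stands still between calls to the robot, and variables do not carry over. Pictures are saved under pics/ and viewed, and the job is handed in when it is done.

```bash
mkdir -p pics; python3 - <<'E'
from cell import *
import cv2
print(get_obs())
for n in ["scene","side","wrist"]:
    c=calibration(n);print(n,c)
    im=get_image(n);cv2.imwrite(f"pics/{n}0.png",cv2.resize(im[:,:,::-1],(800,600),interpolation=cv2.INTER_CUBIC))
    cv2.imwrite(f"pics/raw_{n}0.png",im[:,:,::-1])
E
```

```text
{'clock': 0.0, 'qpos': array([-1.29318048,  0.68999739, -0.19452617,  1.5663367 ,  0.15727359,
        0.90250524, -0.21504567]), 'joint_velocities': array([0.00186077, 0.00107178, 0.00067092, 0.00055267, 0.0003614 ,
       0.00098065, 0.00046517]), 'tau': array([ 2.19726981e-04, -5.27559686e+01, -1.26671042e+00, -1.53431958e+01,
       -5.25825389e-02,  6.62187027e-03,  1.73684712e-04]), 'ee_pos': array([0.15076189, 0.60588897, 0.23790393]), 'eef_rot': array([-1.57265049e+00, -1.05887921e-04, -2.43684879e-01]), 'wrist_force': array([-0.48765917,  0.05992403,  0.07754488]), 'ft_torque': array([ 0.02494397, -0.05294983,  0.0355068 ]), 'grip_width': 0.9984434774200012}
scene {'mtx': array([[464.63073696,   0.        , 254.13640731],
       [  0.        , 464.63073696, 187.73959812],
       [  0.        ,   0.        ,   1.        ]]), 'R': array([[-0.75304489,  0.65769167,  0.01910662],
       [ 0.44846962,  0.53430498, -0.71651462],
       [-0.48145446, -0.53099893, -0.69731036]]), 't': array([ 0.40274646, -0.16137178,  1.31120337])}
side {'mtx': array([[349.52401892,   0.        , 253.57275557],
       [  0.        , 349.52401892, 192.68417094],
       [  0.        ,   0.        ,   1.        ]]), 'R': array([[ 0.80377472, -0.59480313,  0.01246715],
       [-0.38795116, -0.53990667, -0.74699042],
       [ 0.45104334,  0.59557538, -0.6647179 ]]), 't': array([-0.43933066,  0.30845497,  0.56723745])}
wrist {'mtx': array([[279.55789124,   0.        , 257.53186072],
       [  0.        , 279.55789124, 186.20691862],
       [  0.        ,   0.        ,   1.        ]]), 'R': array([[ 0.24184063,  0.97031465, -0.00160946],
       [ 0.91908008, -0.22853846,  0.32103267],
       [ 0.31113488, -0.07911797, -0.94706675]]), 't': array([-0.62436449, -0.04362215,  0.39185903])}
```

View pics/scene0.png

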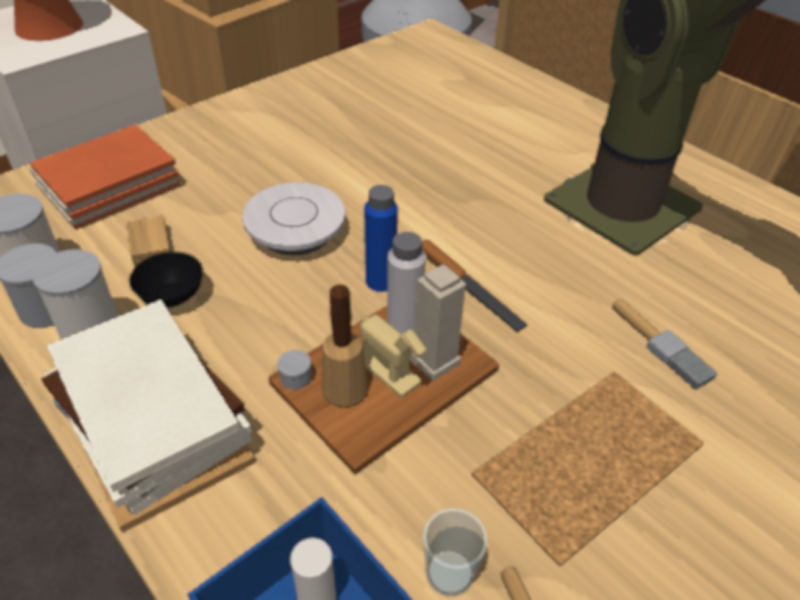

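View pics/side0.png

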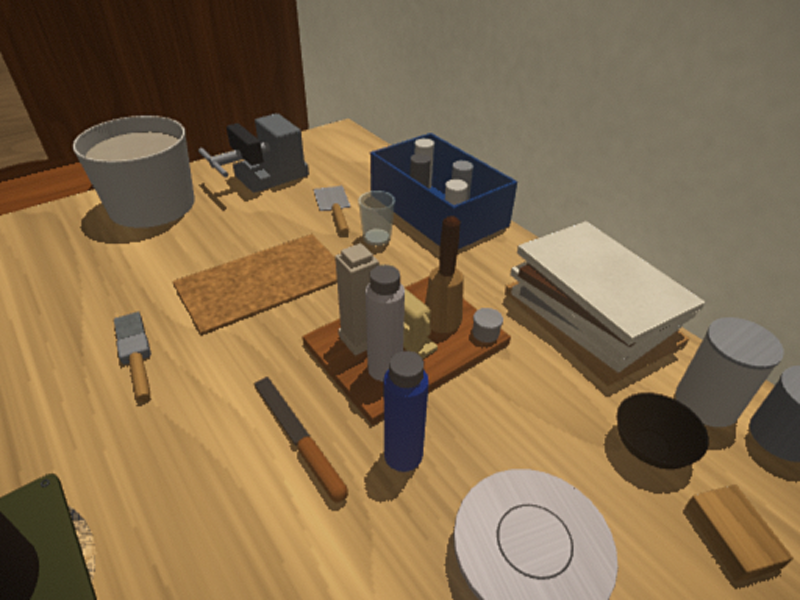

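View pics/wrist0.png

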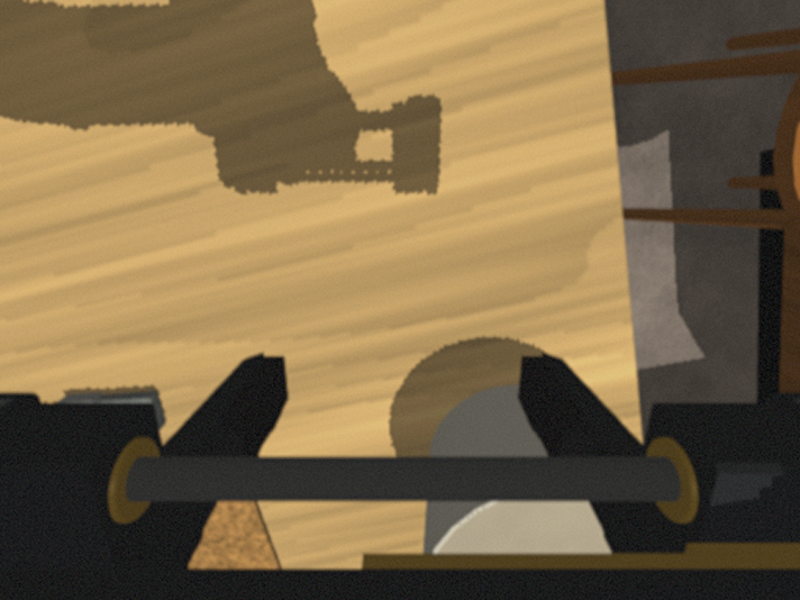

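```bash
python3 - <<'E'
import cv2
a=cv2.imread("pics/raw_scene0.png");b=cv2.imread("pics/raw_side0.png")
def crop(im,x,y,w,h,s,n):
    c=cv2.resize(im[y:y+h,x:x+w],None,fx=s,fy=s,interpolation=cv2.INTER_CUBIC)
    for i in range(0,w,10): cv2.line(c,(i*s,0),(i*s,6 if i%50 else 14),(0,0,255),1)
    for i in range(0,h,10): cv2.line(c,(0,i*s),(6 if i%50 else 14,i*s),(0,0,255),1)
    cv2.imwrite("pics/"+n,c)
crop(a,170,110,160,120+75,3,"s_c1.png") if 0 else crop(a,170,150,155,150,4-0,"s_c1.png")
crop(a,290,230,170,140,4,"s_c2.png")
crop(b,185,130,150,150,4,"d_c1.png")
crop(b,100,140,140,80,5,"d_c2.png")
crop(b,280,290,120,94,5,"d_c3.png")
crop(a,150,110,130,60,5,"s_c3.png")
E
```

```text
(no output)
```

View pics/s_c1.png

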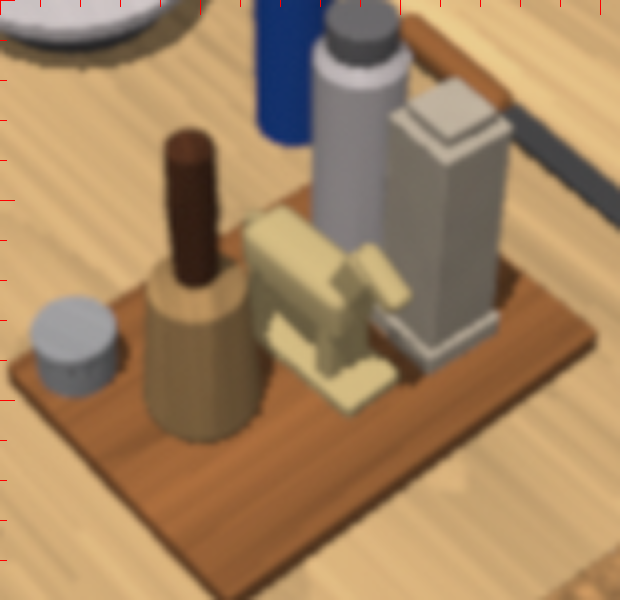

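View pics/s_c2.png

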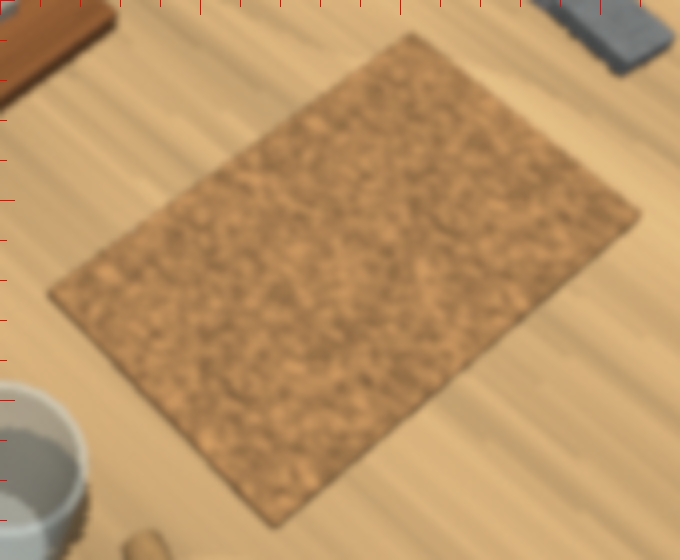

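View pics/s_c3.png

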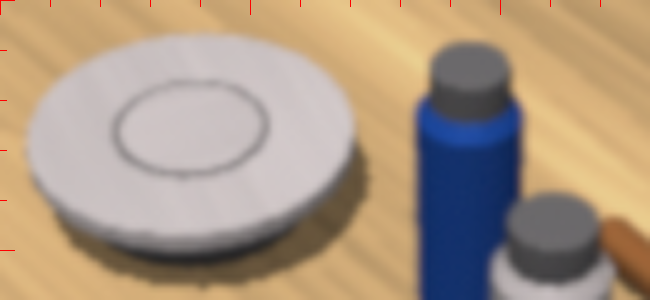

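View pics/d_c1.png

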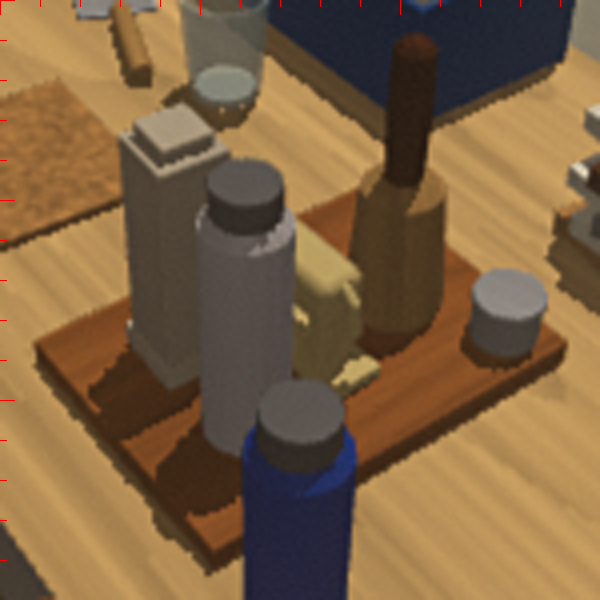

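View pics/d_c2.png

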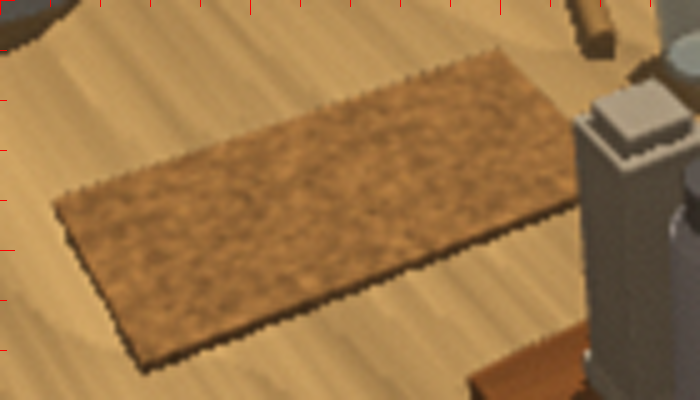

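View pics/d_c3.png

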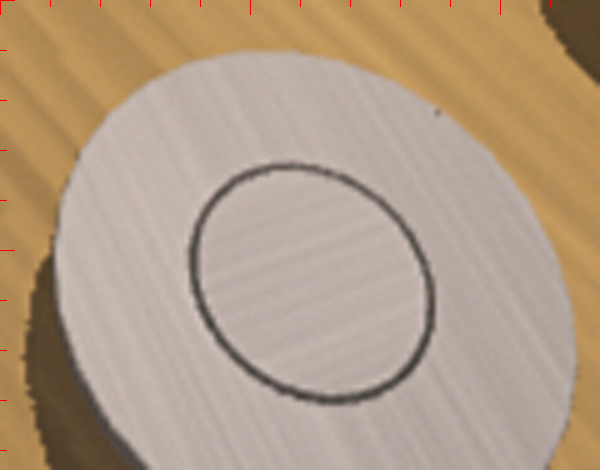

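```bash
cat > h.py <<'E'
import numpy as np, cv2
from cell import *
def ray(n,u,v,c=None):
    c=c or calibration(n); d=c["R"].T@np.linalg.inv(c["mtx"])@[u,v,1]; o=-c["R"].T@c["t"]; return o,d
def onz(n,u,v,z,c=None):
    o,d=ray(n,u,v,c); return (o+d*(z-o[2])/d[2])[:2]
def proj(n,X,c=None):
    c=c or calibration(n); p=c["mtx"]@(c["R"]@np.asarray(X)+c["t"]); return p[:2]/p[2]
def snap(n,f,crop=None,s=1):
    im=get_image(n)[:,:,::-1]; cv2.imwrite("pics/raw_"+f,im)
    if crop: x,y,w,h=crop; im=im[y:y+h,x:x+w]
    im=cv2.resize(im,None,fx=s,fy=s,interpolation=cv2.INTER_CUBIC); cv2.imwrite("pics/"+f,im)
E
python3 - <<'E'
from h import *
P=lambda *a:print(a[0],*[np.round(x*1000,1) for x in a[1:]])
S="scene";D="side"
P("board +x-y",onz(S,172.1,242.6,.018),onz(D,326.1,215.1,.018))
P("board -x+y",onz(S,318.6,233.9,.018),onz(D,193.6,215.9,.018))
P("board -x-y",onz(D,237.6,269.6,.018))
P("can",onz(S,260.4,154.4,.193),onz(D,246.4,175.6,.193))
P("col",onz(S,283.4,176.8,.183),onz(D,228.4,161.9,.183))
P("mal",onz(S,217.1,186.6,.208),onz(D,288.6,141.9,.208))
P("tt",onz(S,188,135.4,.044),onz(D,342.3,346.6,.044))
for p in [(392.6,238.4),(449.9,283.1),(358.6,361.1),(302.1,303.1)]: P("cork S",onz(S,*p,.008))
for p in [(110.9,180.3),(128.9,213.3),(199.9,149.5)]: P("cork D",onz(D,*p,.008))
c=lambda x,y:((x+.5)/4-.5+170,(y+.5)/4-.5+150)
P("horse plinth front/right",onz(S,*c(348,405),.028),onz(S,*c(400,372),.028),onz(S,*c(268,320),.028))
c=lambda x,y:((x+.5)/4-.5+185,(y+.5)/4-.5+130)
for q in [((164.5),0)]:pass
ct=[(455,77),(508,110),(452,138),(405,105)]
c4=lambda x,y:((x+.5)/4-.5+170,(y+.5)/4-.5+150)
for q in ct: P("coltop",onz(S,*c4(*q),.183))
for q in [(180,105),(216,128),(168,152),(133,126)]: P("coltopD",onz(D,*c(*q),.183))
E
```

```text
board +x-y [716.  -57.3] [713.8 -66. ]
board -x+y [460.5 127.3] [455.6 116.9]
board -x-y [452.8 -71.2]
can [521.8  -1.5] [520.   -8.9]
col [524.1  68.1] [523.2  59.1]
mal [653.6  28.5] [646.   15.7]
tt [ 494.6 -308.4] [ 495.1 -313.8]
cork S [338.7 236.1]
cork S [345.3 382.5]
cork S [612.8 367.8]
cork S [605.4 221.3]
cork D [345.5 373.7]
cork D [336.9 225.5]
cork D [612.5 361.2]
horse plinth front/right [599.3  80.8] [564.   82.1] [594.1   9.7]
coltop [508.3  51.5]
coltop [505.1  85.2]
coltop [539.3  81.9]
coltop [540.8  50.7]
coltopD [536.9  75.2]
coltopD [540.8  47.7]
coltopD [509.8  45.1]
coltopD [507.1  73.9]
```

```bash
python3 - <<'E'
from h import *
from scipy.spatial.transform import Rotation as Ro
o=get_obs();c=calibration("wrist")
T=Ro.from_euler("xyz",o["eef_rot"]).as_matrix()
p=-c["R"].T@c["t"]
print("cam in tool",T.T@(p-o["ee_pos"]),"fwd in tool",T.T@c["R"][2], "xcam",T.T@c["R"][0])
print("blue",onz("scene",244,123.4,.175),onz("side",(302+.5)/4-.5+185,(412+.5)/4-.5+130,.175))
E
python3 -m inch '[[[0,-30,0],7],[[0,-30,0],7],[[0,-30,0],7],[[0,-30,0],7],[[0,-30,0],7],[[0,-10,0],7]]' 80
```

```text
cam in tool [-0.08421343 -0.14614151  0.00035794] fwd in tool [ 3.20903415e-01  9.47111914e-01 -1.46246153e-04] xcam [ 5.69252618e-04 -3.84632266e-05  9.99999837e-01]
blue [ 0.46441185 -0.11984435] [ 0.46327772 -0.12731373]
clock: 0.65
ee_pos: [0.1511, 0.6081, 0.4035]
eef_rot: [-1.566, 0.005, -0.983]
wrist_force: [0.6, 0.7, 0.2]
grip_width: 0.798
```

```bash
python3 -m inch '[[[0,0,0],7],[[0,0,0],7],[[0,0,0],7],[[0,0,0],7],[[0,0,0],6],[[25,0,20],0],[[33,0,25],0],[[33,0,25],0],[[33,0,25],0],[[33,0,25],0]]'; python3 -m inch '[[[33,0,25],0],[[33,0,25],0],[[33,0,25],0],[[33,0,25],0],[[33,0,25],0],[[33,0,25],0],[[33,0,25],0],[[33,0,25],0],[[33,0,25],0],[[33,0,25],0]]'
```

```text
clock: 1.48
ee_pos: [0.2715, 0.4477, 0.3985]
eef_rot: [-1.571, -0.001, -1.57]
wrist_force: [1.1, -0.2, 0.1]
grip_width: 0.799
clock: 2.32
ee_pos: [0.5217, 0.118, 0.3986]
eef_rot: [-1.571, 0.0, -1.57]
wrist_force: [-0.0, -0.3, -0.4]
grip_width: 0.799
```

```bash
python3 -m inch '[[[33,0,23],0],[[33,0,20],0],[[15,0,14],0],[[0,0,0],0],[[0,0,0],0]]'; python3 - <<'E'
from h import *
np.save("wc1.npy",calibration("wrist"),allow_pickle=True);o=get_obs();print(o["ee_pos"],o["eef_rot"],o["qpos"])
snap("wrist","w1.png",None,1.5)
E
```

```text
clock: 2.73
ee_pos: [0.5782, 0.0377, 0.398]
eef_rot: [-1.572, -0.0, -1.573]
wrist_force: [0.2, 1.4, 0.1]
grip_width: 0.798
[0.57822314 0.03774688 0.39804793] [-1.57203716e+00 -8.42152671e-05 -1.57274607e+00] [-0.31772602  0.48567912  0.2956509   1.47688948 -0.14632242  1.20198677
 -0.00331428]
```

View pics/w1.png

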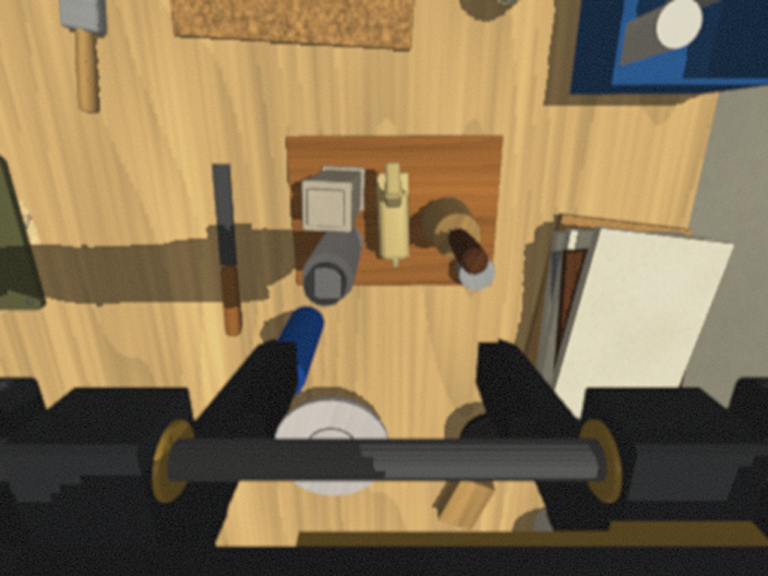

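```bash
python3 - <<'E'
import cv2
a=cv2.imread("pics/raw_w1.png")
c=cv2.resize(a[80:210,180:345],None,fx=4.8,fy=4.8,interpolation=cv2.INTER_CUBIC)
for i in range(0,165,10): cv2.line(c,(int(i*4.8),0),(int(i*4.8),6),(0,0,255),1)
cv2.imwrite("pics/w1c.png",c[:600])
E
```

```text
(no output)
```

View pics/w1c.png

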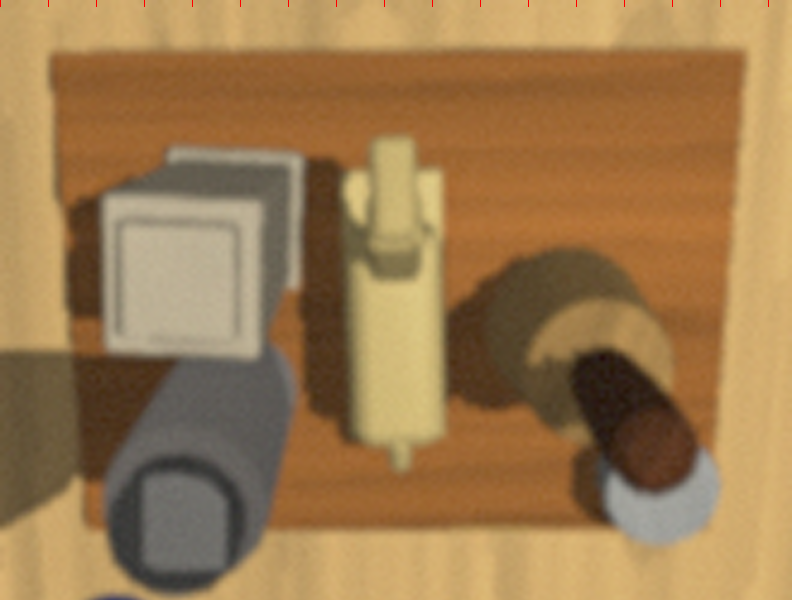

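```bash
python3 - <<'E'
from h import *
c=np.load("wc1.npy",allow_pickle=True).item()
f=lambda x,y:((x+.5)/4.8-.5+180,(y+.5)/4.8-.5+80)
g=lambda x,y:((x+.5)/1.5-.5,(y+.5)/1.5-.5)
P=lambda n,x,y,z,f=f:print(n,np.round(onz("wrist",*f(x,y),z,c)*1000,1))
P("col",179,280,.183);P("colsh",183,277,.173)
P("can",177,524,.193);P("mal",655,452,.208)
P("horse rear",397,438,.080);P("horse mid",397,350,.094)
P("horse L",348,350,.078);P("horse R",445,350,.078);P("nose",393,278,.128);P("plinth front",393,137,.028)
for q in [(52,53),(745,50),(85,527)]: P("board",*q,.018)
for q in [(173,36),(412,49)]: P("cork",*q,.008,g)
E
```

```text
col [525.3  65.4]
colsh [525.   64.7]
can [ 5.229e+02 -5.000e-01]
mal [650.8  24.4]
horse rear [585.7  -7.4]
horse mid [585.3  27.6]
horse L [568.3  24.3]
horse R [602.5  24.2]
nose [583.5  57.3]
plinth front [584.7  93.9]
board [458.2 123.8]
board [715.2 124.2]
board [457.1 -62.7]
cork [337.  231.1]
cork [606.9 217.3]
```

```bash
python3 -m inch '[[[-13,0,-26],2.5],[[-13,0,-27],0],[[0,40,0],0],[[0,40,0],0],[[0,40,0],0],[[0,20,0],0],[[0,10,0],0],[[0,0,0],0],[[0,0,0],0]]' 73 30; python3 - <<'E'
from h import *
o=get_obs();print(o["ee_pos"],o["eef_rot"])
c=calibration("wrist");np.save("wc2.npy",c,allow_pickle=True)
snap("wrist","w2.png",None,1.5)
for n,p in dict(col=(.525,.064,.183),can=(.522,-.002,.193)).items(): print(n,proj("wrist",p,c)*1.5)
E
```

```text
clock: 3.53
ee_pos: [0.525, 0.0675, 0.2487]
eef_rot: [-1.572, 0.001, -1.611]
wrist_force: [0.1, -0.7, 0.3]
grip_width: 0.731
[0.52502262 0.06750633 0.24874546] [-1.57190502e+00  7.07048869e-04 -1.61138986e+00]
col [387.35544283 307.02797046]
can [386.79172711 420.41303787]
```

View pics/w2.png

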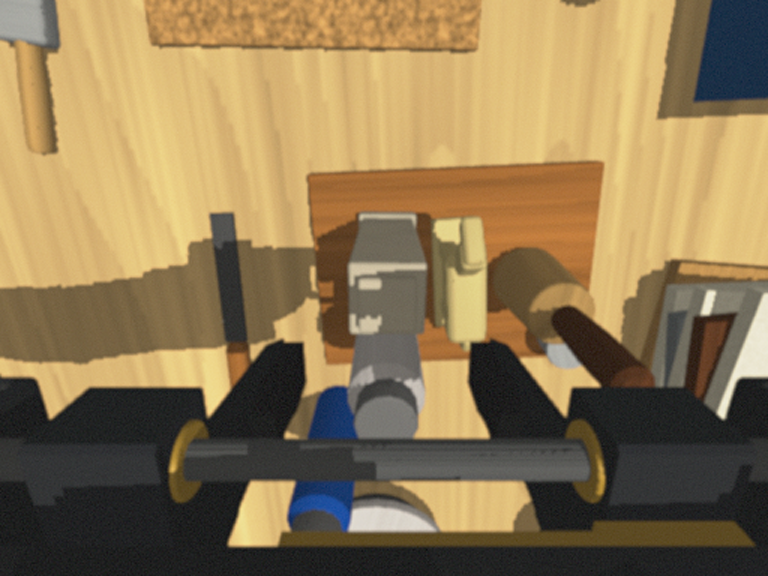

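```bash
python3 -m inch '[[[0,30,0],0],[[0,30,0],0],[[0,30,0],0],[[0,21,0],0],[[0,0,0],0],[[0,0,0],0],[[0,0,0],0]]'; python3 - <<'E'
from h import *
o=get_obs();print(o["ee_pos"],o["eef_rot"])
snap("wrist","w3.png",None,1.5);snap("side","d3.png",(150,80,250,200),3)
E
```

```text
clock: 4.17
ee_pos: [0.5272, 0.0663, 0.1395]
eef_rot: [-1.567, 0.001, -1.614]
wrist_force: [-1.3, 0.5, -0.1]
grip_width: 0.726
[0.52716029 0.06626654 0.13952626] [-1.56749855e+00  8.13379656e-04 -1.61362527e+00]
```

View pics/w3.png

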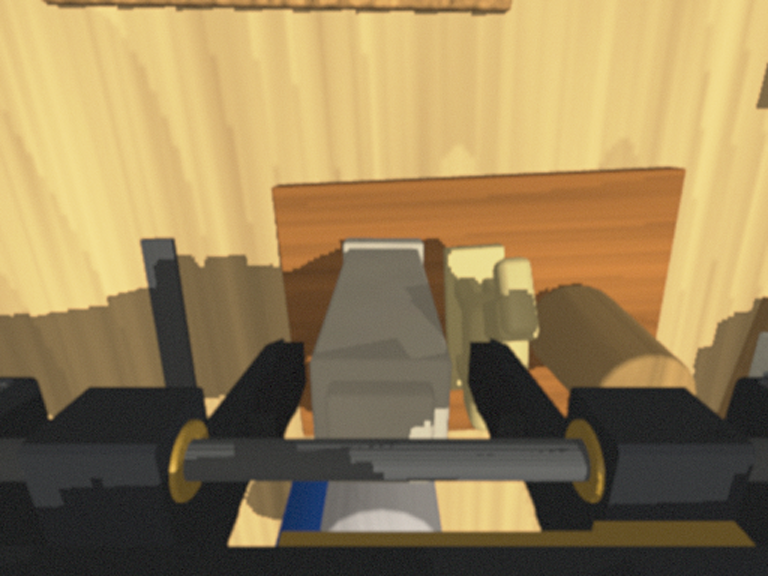

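View pics/d3.png

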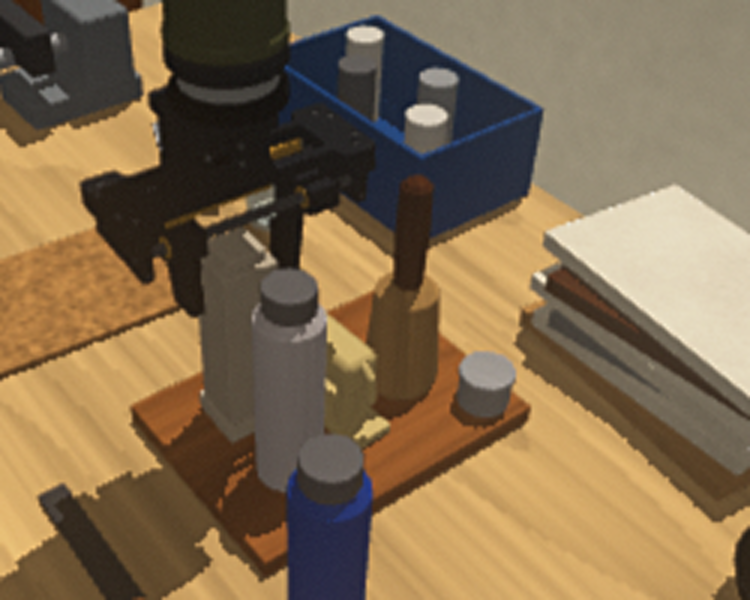

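```bash
python3 -m inch '[[[0,1,-2],0],[[0,0,0],0],[[0,0,0],0]]'; python3 -m inch '[[[0,0,0],0],[[0,0,0],0],[[0,0,0],0],[[0,0,0],0],[[0,0,0],0],[[0,0,0],0]]' 30 30;  python3 -c "
from cell import *;print(get_obs())"
```

```text
clock: 4.52
ee_pos: [0.5239, 0.0661, 0.1373]
eef_rot: [-1.57, 0.0, -1.614]
wrist_force: [-0.0, 0.3, -0.4]
grip_width: 0.735
clock: 5.02
ee_pos: [0.5241, 0.066, 0.1368]
eef_rot: [-1.57, 0.0, -1.614]
wrist_force: [0.5, -0.3, 0.6]
grip_width: 0.501
{'clock': 5.0167, 'qpos': array([-3.17545231e-01,  7.29431684e-01,  1.74305036e-01,  1.96201823e+00,
       -2.57684629e-01,  4.70471773e-01,  5.73065088e-04]), 'joint_velocities': array([-0.00041033, -0.00123423,  0.00119721, -0.00059253, -0.00024318,
       -0.00065766, -0.00064184]), 'tau': array([-3.82979459e-02, -4.70591927e+01,  3.26966800e+00, -8.20424795e+00,
       -3.54679709e-02,  2.51609143e-01, -1.29912872e-02]), 'ee_pos': array([0.52411034, 0.06600034, 0.13676208]), 'eef_rot': array([-1.57012393e+00,  9.98202472e-05, -1.61386621e+00]), 'wrist_force': array([ 0.49825793, -0.28430974,  0.58207269]), 'ft_torque': array([-0.08316108, -0.08250802, -0.02023471]), 'grip_width': 0.5010194141022349}
```

```bash
python3 -m inch '[[[0,-5,0],0],[[0,-15,0],0],[[0,-30,0],0],[[0,-20,0],0],[[-15,-10,-3],0],[[-29,0,-7],0],[[-29,0,-7],0],[[-29,0,-7],0],[[-29,0,-7],0],[[-29,0,-7],0]]'; python3 -m inch '[[[-29,0,-7],0],[[-29,0,-7],0],[[-13,0,-4],0],[[0,0,0],0],[[0,20,0],0],[[0,30,0],0],[[0,20,0],0],[[0,0,0],0],[[0,0,0],0]]';python3 - <<'E'
from h import *
o=get_obs();print(o["ee_pos"],o["eef_rot"])
snap("scene","s4.png",(170,80,250,200),3)
snap("side","d4.png",(90,80,250,200),3)
E
```

```text
clock: 5.85
ee_pos: [0.4912, 0.2285, 0.2165]
eef_rot: [-1.573, -0.001, -1.614]
wrist_force: [-0.1, -0.1, -4.1]
grip_width: 0.497
clock: 6.6
ee_pos: [0.4774, 0.2971, 0.1462]
eef_rot: [-1.573, -0.003, -1.616]
wrist_force: [1.1, -0.1, -2.7]
grip_width: 0.497
[0.47736985 0.29713036 0.14615188] [-1.5730556  -0.00271511 -1.61563052]
```

View pics/s4.png

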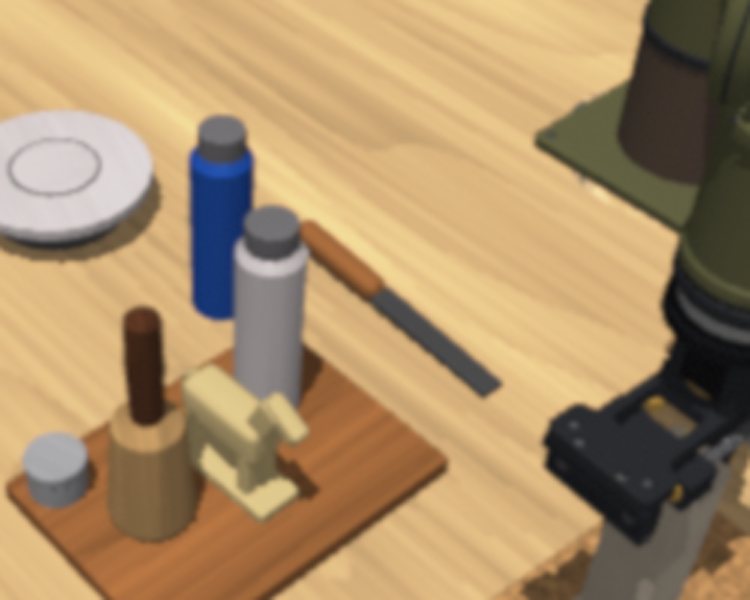

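View pics/d4.png

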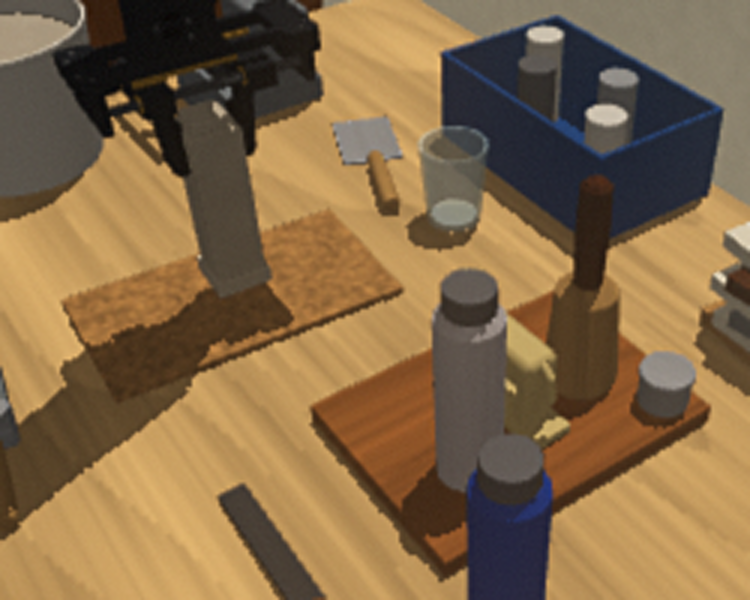

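```bash
python3 -m inch '[[[0,8,0],0],[[0,6,0],0],[[0,3,0],0],[[0,1,0],0],[[0,0,0],0],[[0,0,0],0]]'
```

```text
clock: 7.2
ee_pos: [0.4778, 0.2992, 0.1288]
eef_rot: [-1.571, 0.0, -1.614]
wrist_force: [-0.7, 0.1, -3.1]
grip_width: 0.493
```

```bash
python3 -m inch '[[[0,2,0],0],[[0,0,0],0],[[0,0,0],0]]';python3 -m inch '[[[0,0.7,0],0],[[0,0,0],0],[[0,0,0],0]]'
```

```text
clock: 7.45
ee_pos: [0.4778, 0.2993, 0.1268]
eef_rot: [-1.571, 0.0, -1.614]
wrist_force: [-0.2, -0.1, -3.5]
grip_width: 0.496
clock: 7.7
ee_pos: [0.478, 0.2994, 0.1267]
eef_rot: [-1.57, 0.001, -1.614]
wrist_force: [-0.4, -0.2, 4.2]
grip_width: 0.495
```

```bash
python3 -m inch '[[[0,0,0],0],[[0,0,0],0],[[0,0,0],0],[[0,-5,0],0],[[0,-20,0],0],[[0,-35,0],0],[[0,-40,0],0],[[0,-40,0],0],[[15,0,3],0],[[30,0,6],0]]' 73; python3 -m inch '[[[30,0,6],0],[[30,0,6],0],[[30,0,6],0],[[30,0,6],0],[[30,0,6],0],[[30,0,6],0],[[30,0,6],0],[[30,0,6],0],[[15,0,2],-2.5],[[0,0,0],0]]'; python3 -m inch '[[[0,0,0],0],[[0,0,0],0]]';python3 - <<'E'
from h import *
o=get_obs();print(o["ee_pos"],o["eef_rot"])
c=calibration("wrist")
snap("wrist","w5.png",None,1.5)
snap("side","d5.png",(90,80,250,200),3)
for n,p in dict(can=(.5225,-.002,.193)).items(): print(n,proj("wrist",p,c)*1.5)
E
```

```text
clock: 8.53
ee_pos: [0.4856, 0.2585, 0.2686]
eef_rot: [-1.566, 0.007, -1.606]
wrist_force: [0.5, -0.5, -0.5]
grip_width: 0.734
clock: 9.37
ee_pos: [0.5239, -0.0084, 0.2664]
eef_rot: [-1.57, -0.003, -1.577]
wrist_force: [-0.3, -0.1, 1.1]
grip_width: 0.728
clock: 9.53
ee_pos: [0.5237, -0.0016, 0.2659]
eef_rot: [-1.571, 0.001, -1.569]
wrist_force: [0.5, 0.0, -1.2]
grip_width: 0.732
[ 0.52365279 -0.00159232  0.26590931] [-1.57100708e+00  1.24824906e-03 -1.56938337e+00]
can [385.02895206 297.06883206]
```

View pics/w5.png

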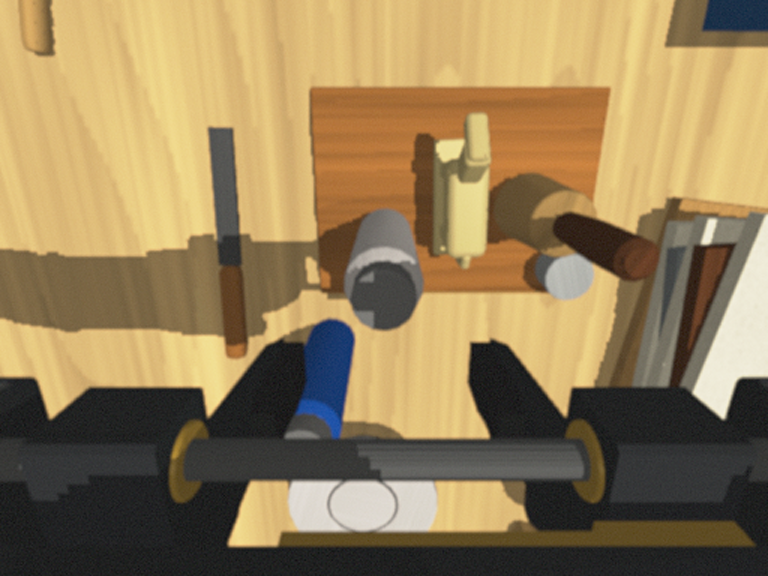

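View pics/d5.png

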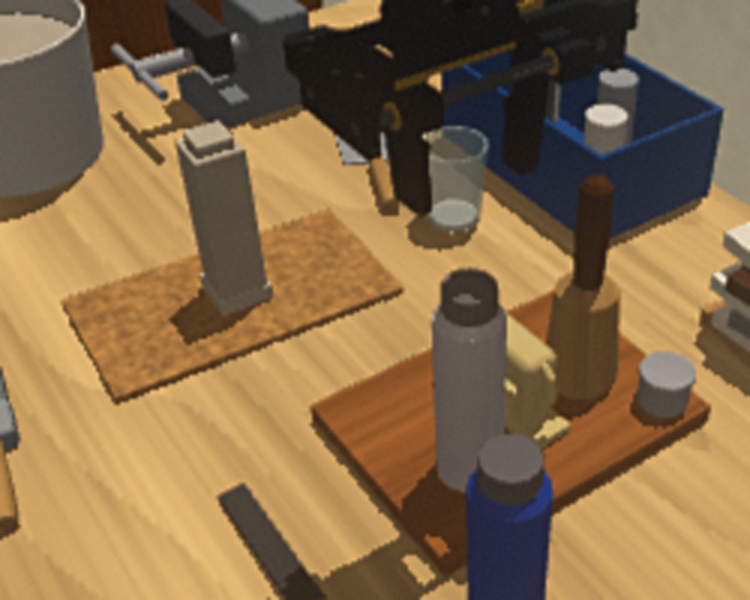

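```bash
python3 -m inch '[[[0,20,-1.5],0],[[0,35,0],0],[[0,35,0],0],[[0,25,0],0],[[0,14,0],0],[[0,0,0],0],[[0,0,0],0],[[0,0,0],0]]' 77; python3 - <<'E'
from h import *
o=get_obs();print(o["ee_pos"],o["eef_rot"])
snap("wrist","w6.png",None,1.5)
E
```

```text
clock: 10.3
ee_pos: [0.5231, -0.0024, 0.1379]
eef_rot: [-1.569, 0.0, -1.569]
wrist_force: [-0.5, 0.3, 1.2]
grip_width: 0.77
[ 0.52305499 -0.00240327  0.137914  ] [-1.56908209e+00  2.36549158e-04 -1.56925886e+00]
```

View pics/w6.png

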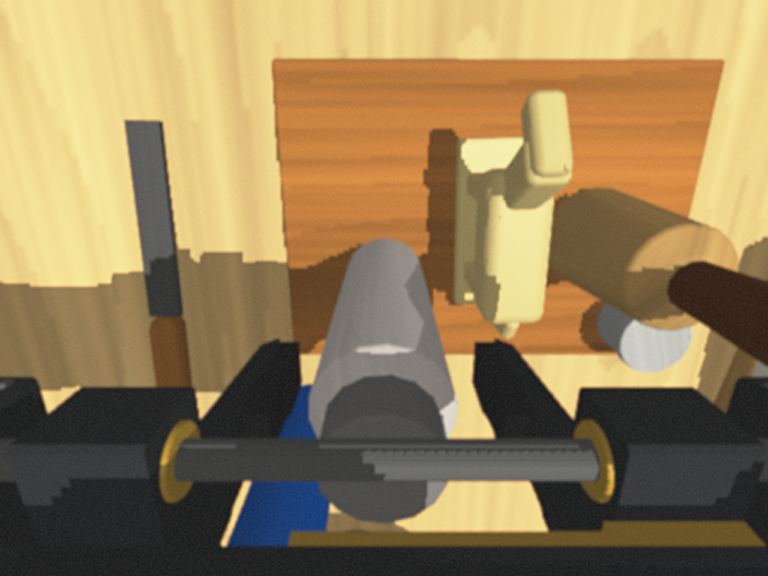

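```bash
python3 -m inch '[[[0,0,-1.5],0],[[0,0,0],0],[[0,0,0],0]]'; python3 -m inch '[[[0,0,0],0],[[0,0,0],0],[[0,0,0],0],[[0,0,0],0],[[0,0,0],0],[[0,0,0],0]]' 40 30
```

```text
clock: 10.6
ee_pos: [0.5211, -0.003, 0.1377]
eef_rot: [-1.57, 0.0, -1.57]
wrist_force: [0.0, -0.7, -0.4]
grip_width: 0.766
clock: 11.1
ee_pos: [0.5211, -0.0031, 0.1371]
eef_rot: [-1.57, 0.0, -1.57]
wrist_force: [0.5, 0.4, 0.9]
grip_width: 0.555
```

```bash
python3 -m inch '[[[0,-5,0],0],[[0,-15,0],0],[[0,-30,0],0],[[0,-30,0],0],[[-14,-10,-6],0],[[-28,0,-13],0],[[-28,0,-13],0],[[-28,0,-13],0],[[-28,0,-13],0],[[-28,0,-13],0]]'; python3 -m inch '[[[-28,0,-13],0],[[-28,0,-13],0],[[-28,0,-13],0],[[-28,0,-13],0],[[-28,0,-13],0],[[-13,0,-6],0],[[0,20,0],0],[[0,30,0],0],[[0,20,0],0],[[0,10,0],0]]';python3 -m inch '[[[0,0,0],0],[[0,0,0],0],[[0,0,0],0]]'; python3 - <<'E'
from h import *
snap("side","d7.png",(90,80,250,200),3)
E
```

```text
clock: 11.93
ee_pos: [0.4481, 0.1518, 0.2269]
eef_rot: [-1.572, -0.0, -1.571]
wrist_force: [0.2, 0.2, -3.1]
grip_width: 0.561
clock: 12.77
ee_pos: [0.3767, 0.3029, 0.1447]
eef_rot: [-1.575, -0.003, -1.569]
wrist_force: [0.1, -0.3, -2.9]
grip_width: 0.559
clock: 13.02
ee_pos: [0.3789, 0.304, 0.1476]
eef_rot: [-1.57, 0.0, -1.57]
wrist_force: [-0.7, -1.0, -2.8]
grip_width: 0.555
```

View pics/d7.png

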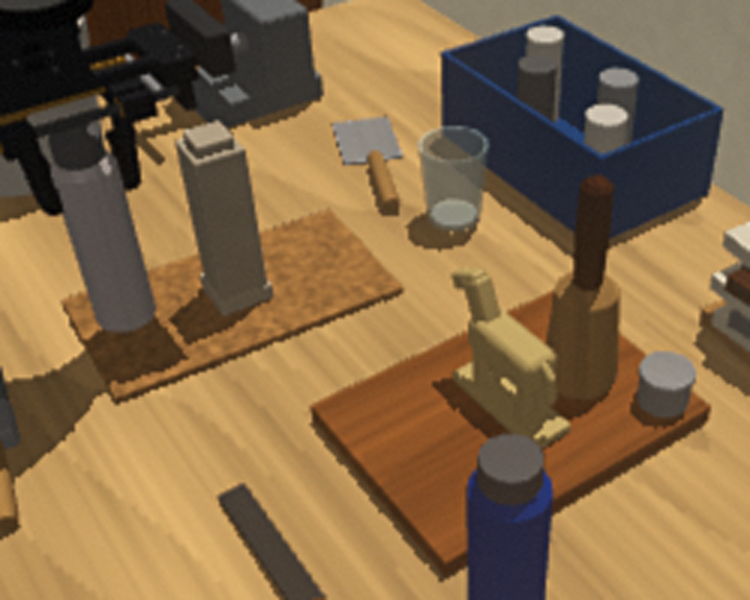

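```bash
python3 -m inch '[[[0,8,0],0],[[0,7,0],0],[[0,3,0],0],[[0,1,0],0],[[0,0,0],0],[[0,0,0],0]]'; python3 -m inch '[[[0,1.5,0],0],[[0,0,0],0],[[0,0,0],0]]'
```

```text
clock: 13.57
ee_pos: [0.3787, 0.3038, 0.128]
eef_rot: [-1.571, -0.0, -1.57]
wrist_force: [0.1, 0.5, -3.1]
grip_width: 0.552
clock: 13.82
ee_pos: [0.379, 0.3041, 0.1271]
eef_rot: [-1.57, 0.001, -1.57]
wrist_force: [-0.9, 0.5, 3.8]
grip_width: 0.553
```

```bash
python3 -m inch '[[[0,0,0],0],[[0,0,0],0],[[0,0,0],0],[[0,-5,0],0],[[0,-20,0],0],[[0,-35,0],0],[[0,-40,0],0],[[0,-40,0],0],[[13,-30,12],0],[[26,0,25],0]]' 70; python3 -m inch '[[[26,0,25],0],[[26,0,25],0],[[26,0,25],0],[[26,0,25],0],[[26,0,25],0],[[26,0,25],0],[[26,0,25],0],[[26,0,25],0],[[26,0,25],0],[[8,0,9],0]]' 50; python3 -m inch '[[[0,0,0],0],[[0,0,0],0],[[0,0,0],0]]';python3 - <<'E'
from h import *
o=get_obs();print(o["ee_pos"],o["eef_rot"])
c=calibration("wrist")
snap("wrist","w8.png",None,1.5)
for n,p in dict(mal=(.6505,.023,.208)).items(): print(n,proj("wrist",p,c)*1.5)
E
```

```text
clock: 14.65
ee_pos: [0.4162, 0.2697, 0.3021]
eef_rot: [-1.564, 0.009, -1.562]
wrist_force: [1.5, 0.3, 0.3]
grip_width: 0.7
clock: 15.48
ee_pos: [0.6521, 0.0165, 0.2967]
eef_rot: [-1.569, -0.005, -1.577]
wrist_force: [-0.3, -0.1, -0.1]
grip_width: 0.498
clock: 15.73
ee_pos: [0.6488, 0.0245, 0.2964]
eef_rot: [-1.572, 0.001, -1.569]
wrist_force: [-0.9, 0.5, 0.2]
grip_width: 0.497
[0.64884304 0.0245219  0.29636624] [-1.57214117e+00  1.30406737e-03 -1.56876601e+00]
mal [389.90713412 289.61858187]
```

View pics/w8.png

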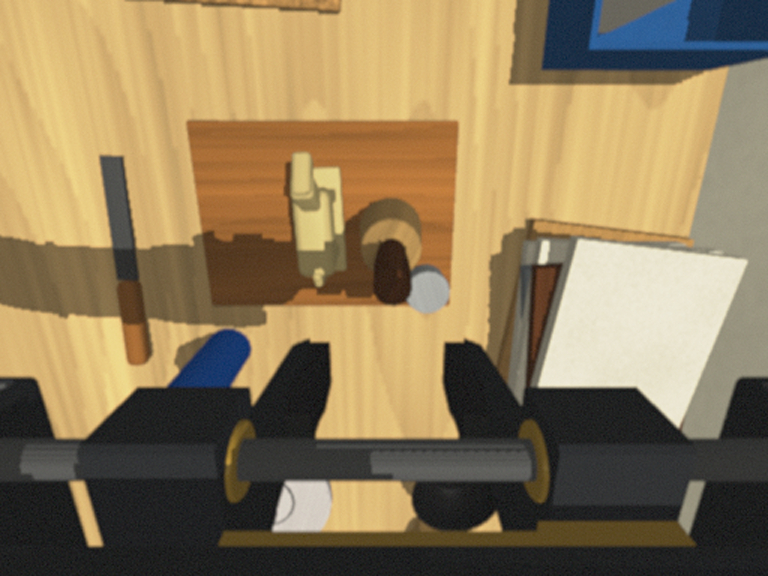

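```bash
python3 -m inch '[[[0,20,2.5],0],[[0,35,0],0],[[0,35,0],0],[[0,35,0],0],[[0,20,0],0],[[0,10,0],0],[[0,0,0],0],[[0,0,0],0],[[0,0,0],0]]'; python3 - <<'E'
from h import *
o=get_obs();print(o["ee_pos"],o["eef_rot"])
snap("wrist","w9.png",None,1.5)
E
```

```text
clock: 16.53
ee_pos: [0.6535, 0.0233, 0.1435]
eef_rot: [-1.567, 0.0, -1.57]
wrist_force: [0.3, 1.0, 0.3]
grip_width: 0.499
[0.65354402 0.02334813 0.14352893] [-1.56730111e+00  1.80691754e-04 -1.56965164e+00]
```

View pics/w9.png

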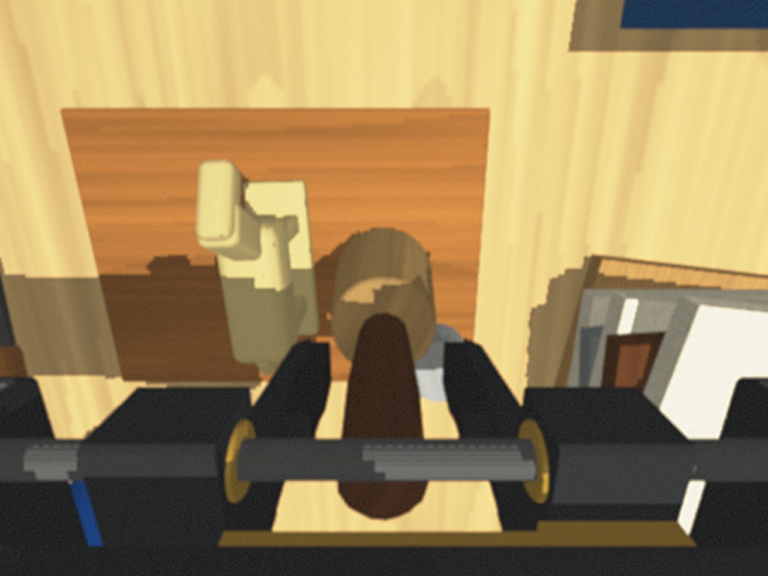

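```bash
python3 -m inch '[[[0,4,-1.5],0],[[0,0,0],0],[[0,0,0],0]]'; python3 -m inch '[[[0,0,0],0],[[0,0,0],0],[[0,0,0],0],[[0,0,0],0],[[0,0,0],0],[[0,0,0],0]]' 10 35
```

```text
clock: 16.83
ee_pos: [0.6508, 0.0231, 0.1379]
eef_rot: [-1.57, 0.0, -1.57]
wrist_force: [0.9, 0.2, -0.6]
grip_width: 0.496
clock: 17.33
ee_pos: [0.651, 0.023, 0.1376]
eef_rot: [-1.57, 0.0, -1.57]
wrist_force: [0.5, 0.7, 0.2]
grip_width: 0.276
```

```bash
python3 -m inch '[[[0,-5,0],0],[[0,-15,0],0],[[0,-30,0],0],[[0,-35,0],0],[[0,-35,0],0],[[-10,-10,0],0],[[-28,0,-8],0],[[-28,0,-9],0],[[-28,0,-9],0],[[-28,0,-9],0]]'; python3 -m inch '[[[-28,0,-9],0],[[-28,0,-9],0],[[-28,0,-9],0],[[-28,0,-9],0],[[-28,0,-9],0],[[-9,0,0],0],[[0,30,0],0],[[0,40,0],0],[[0,35,0],0],[[0,15,0],0]]';python3 -m inch '[[[0,0,0],0],[[0,0,0],0],[[0,0,0],0]]'; python3 - <<'E'
from h import *
print("jar",onz("side",240.7,151.7,0),onz("scene",288,368,0))
snap("side","d10.png",(90,80,250,200),3)
E
```

```text
clock: 18.17
ee_pos: [0.6138, 0.147, 0.2661]
eef_rot: [-1.574, 0.0, -1.57]
wrist_force: [0.5, -0.1, -3.7]
grip_width: 0.277
clock: 19.0
ee_pos: [0.566, 0.2932, 0.1415]
eef_rot: [-1.581, -0.004, -1.569]
wrist_force: [-1.9, 0.0, -4.4]
grip_width: 0.27
clock: 19.25
ee_pos: [0.5715, 0.2944, 0.1486]
eef_rot: [-1.569, 0.001, -1.57]
wrist_force: [-0.2, -0.4, -3.6]
grip_width: 0.272
jar [0.71245276 0.28985168] [0.71264456 0.29360538]
```

View pics/d10.png

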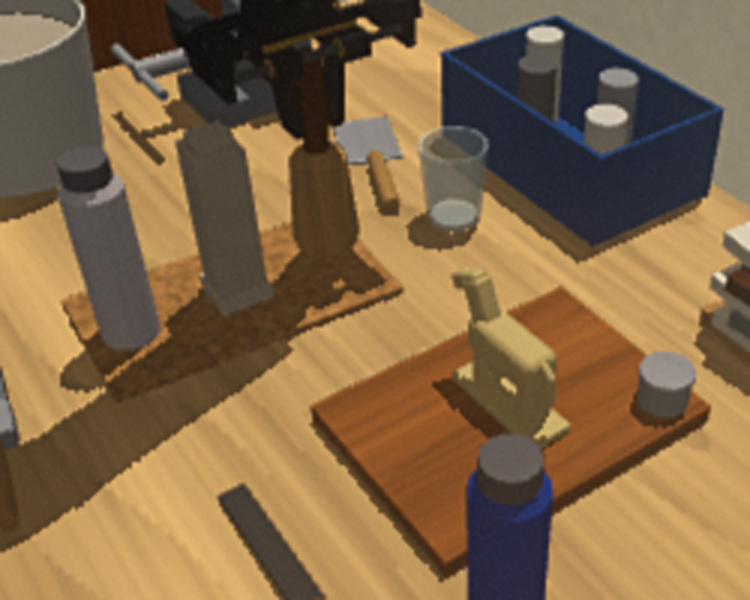

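```bash
python3 -m inch '[[[0,8,0],0],[[0,7,0],0],[[0,3,0],0],[[0,1,0],0],[[0,0,0],0],[[0,0,0],0]]'; python3 -m inch '[[[0,1.5,0],0],[[0,0,0],0],[[0,0,0],0]]'
```

```text
clock: 19.8
ee_pos: [0.5707, 0.294, 0.1285]
eef_rot: [-1.571, 0.0, -1.57]
wrist_force: [0.5, -0.4, -3.5]
grip_width: 0.275
clock: 20.05
ee_pos: [0.5711, 0.2941, 0.1276]
eef_rot: [-1.57, 0.001, -1.57]
wrist_force: [0.1, -0.2, -1.4]
grip_width: 0.272
```

```bash
python3 -m inch '[[[0,0.5,0],0],[[0,0,0],0],[[0,0,0],0],[[0,0,0],0],[[0,-10,0],0],[[0,-30,0],0],[[0,-40,0],0],[[0,-40,0],0],[[0,-40,0],0],[[15,-10,2],0]]' 50; python3 -m inch '[[[30,0,1.5],0],[[30,0,1.5],0],[[30,0,1.5],0],[[30,0,1.5],0],[[30,0,1.5],0],[[30,0,1.5],0],[[30,0,1.5],0],[[30,0,1.5],0],[[9,0,0],0],[[0,0,0],0]]' 70; python3 -m inch '[[[0,0,0],0],[[0,0,0],0]]';python3 - <<'E'
from h import *
o=get_obs();print(o["ee_pos"],o["eef_rot"])
c=calibration("wrist");np.save("wc11.npy",c,allow_pickle=True)
snap("wrist","w11.png",None,1.5)
snap("side","d11.png",(90,80,250,200),3)
E
```

```text
clock: 20.88
ee_pos: [0.575, 0.2834, 0.3041]
eef_rot: [-1.56, 0.008, -1.565]
wrist_force: [0.5, 0.4, 0.2]
grip_width: 0.499
clock: 21.72
ee_pos: [0.5846, 0.0258, 0.2973]
eef_rot: [-1.57, -0.002, -1.577]
wrist_force: [0.4, -0.1, -0.1]
grip_width: 0.698
clock: 21.88
ee_pos: [0.5847, 0.0324, 0.2964]
eef_rot: [-1.571, 0.002, -1.567]
wrist_force: [0.2, 1.0, 0.1]
grip_width: 0.7
[0.58472879 0.03243514 0.29644939] [-1.57098284  0.00183451 -1.56733902]
```

View pics/w11.png

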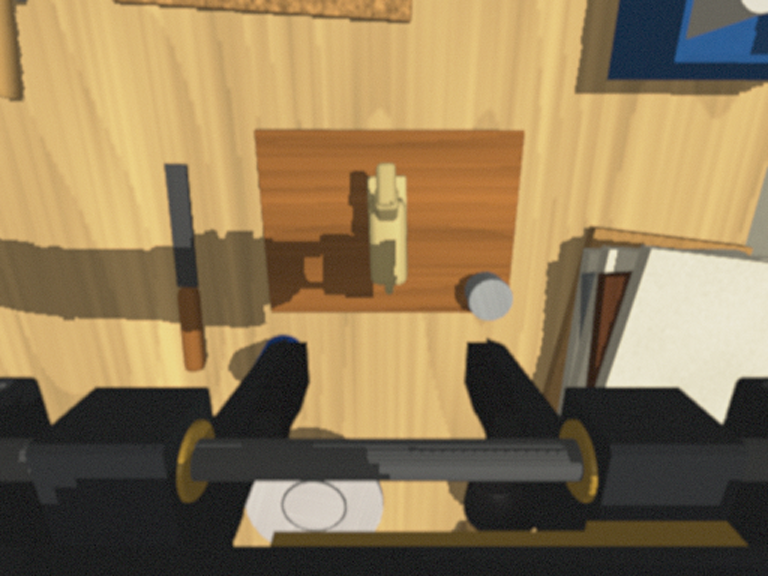

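View pics/d11.png

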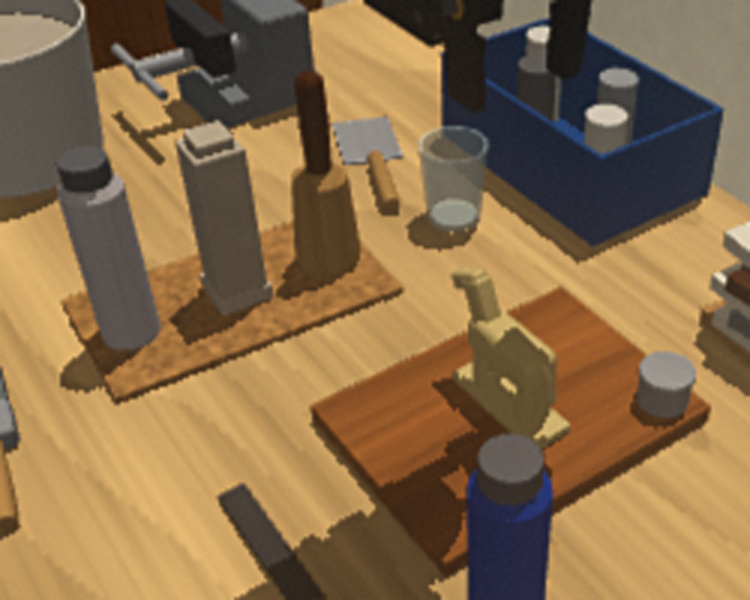

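```bash
python3 - <<'E'
from h import *
a=cv2.imread("pics/raw_w11.png")
cv2.imwrite("pics/w11c.png",cv2.resize(a[95:205,215:300],None,fx=5,fy=5,interpolation=cv2.INTER_CUBIC))
c=np.load("wc11.npy",allow_pickle=True).item()
g=lambda x,y:((x+.5)/1.5-.5,(y+.5)/1.5-.5)
print("tt",onz("wrist",*g(314,505),.044,c))
X=(.5855,.031,.018)
for z in(.018,.028,.094):print(z,(proj("wrist",(.5855,.031-.052 if z<.03 else .031-.038,z),c)-[215,95])*5,(proj("wrist",(.5855,.031+.052,z),c)-[215,95])*5)
E
```

```text
tt [ 0.4964552  -0.30943545]
0.018 [215.83754052 439.39925272] [217.10327209 104.59678599]
0.028 [215.91050479 449.24301703] [217.21194803 107.38891816]
0.094 [216.68290229 477.41903189] [218.08065888 129.70807722]
```

View pics/w11c.png

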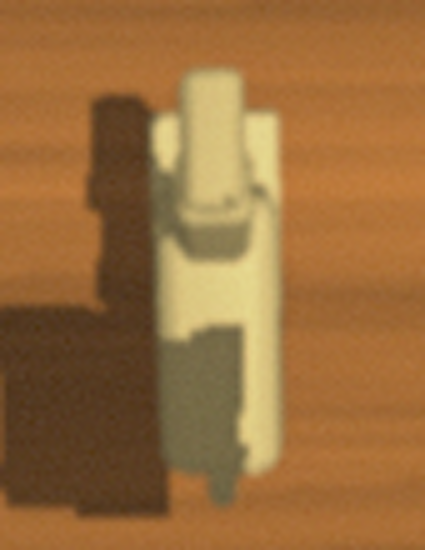

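```bash
python3 -m inch '[[[7,30,1],0],[[0,40,0],0],[[0,40,0],0],[[0,40,0],0],[[0,30,0],0],[[0,15,0],0],[[0,0,0],0],[[0,0,0],0],[[0,0,0],0]]' 65 15; python3 - <<'E'
from h import *
o=get_obs();print(o["ee_pos"],o["eef_rot"])
snap("wrist","w12.png",None,1.5)
E
```

```text
clock: 22.73
ee_pos: [0.5868, 0.0237, 0.1027]
eef_rot: [-1.569, 0.0, -1.569]
wrist_force: [-1.1, -0.5, 0.7]
grip_width: 0.647
[0.58684672 0.02366369 0.10267832] [-1.56851073e+00  3.02743726e-04 -1.56926959e+00]
```

View pics/w12.png

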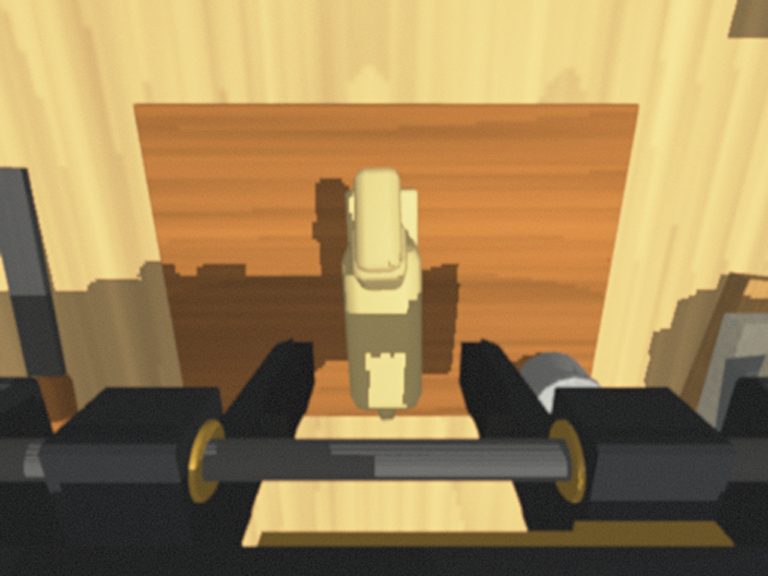

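```bash
python3 -m inch '[[[0,15,-1],0],[[0,15,0],0],[[0,7,0],0],[[0,0,0],0],[[0,0,0],0],[[0,0,0],0]]' ; python3 - <<'E'
from h import *
o=get_obs();print(o["ee_pos"],o["eef_rot"])
snap("wrist","w13.png",None,1.5)
snap("side","d13.png",(190,80,150,200),3)
E
```

```text
clock: 23.28
ee_pos: [0.5856, 0.023, 0.0656]
eef_rot: [-1.569, 0.0, -1.57]
wrist_force: [0.2, -0.0, -0.2]
grip_width: 0.648
[0.58560552 0.02297318 0.06560937] [-1.56884040e+00  7.34059903e-05 -1.57015634e+00]
```

View pics/w13.png

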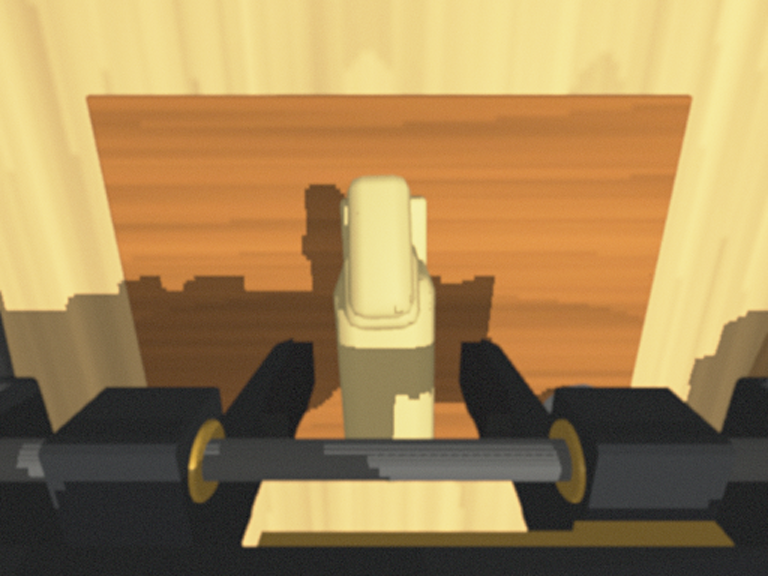

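View pics/d13.png

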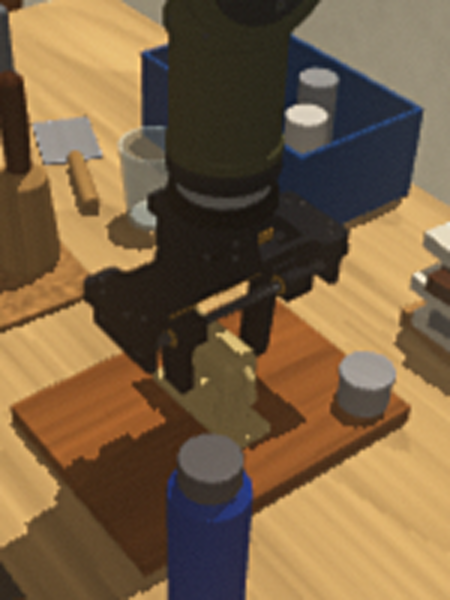

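```bash
python3 -m inch '[[[0,0,0],0],[[0,0,0],0],[[0,0,0],0],[[0,0,0],0],[[0,0,0],0],[[0,0,0],0]]' 15 25; python3 -m inch '[[[0,-4,0],0],[[0,-10,0],0],[[0,-25,0],0],[[0,-35,0],0],[[0,-35,0],0],[[0,-15,0],0],[[0,0,0],0],[[0,0,0],0]]'; python3 - <<'E'
from h import *
o=get_obs();print(o["ee_pos"],o["eef_rot"])
snap("side","d14.png",(190,30,200,200),3)
snap("scene","s14.png",(120,80,200,200),3)
E
```

```text
clock: 23.88
ee_pos: [0.5852, 0.023, 0.0646]
eef_rot: [-1.57, 0.0, -1.57]
wrist_force: [1.0, -0.1, 1.1]
grip_width: 0.364
clock: 24.55
ee_pos: [0.5846, 0.0232, 0.1891]
eef_rot: [-1.57, 0.0, -1.57]
wrist_force: [-0.2, 0.1, -4.3]
grip_width: 0.365
[0.58458996 0.02318813 0.18911149] [-1.56995994e+00  4.34180196e-04 -1.56998503e+00]
```

View pics/d14.png

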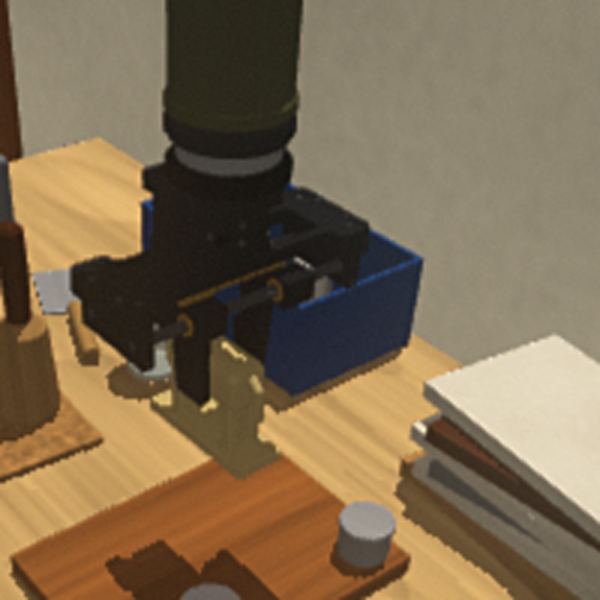

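View pics/s14.png

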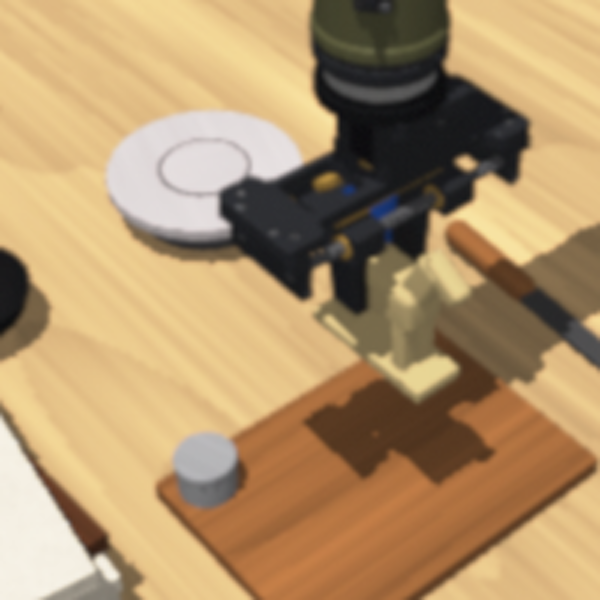

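```bash
python3 -m inch '[[[10,-15,0],0],[[20,-15,-7],0],[[28,0,-7.5],0],[[28,0,-7.5],0],[[28,0,-7.5],0],[[28,0,-7.5],0],[[28,0,-7.5],0],[[28,0,-7.5],0],[[28,0,-7.5],0],[[28,0,-7.5],0]]'; python3 -m inch '[[[28,0,-7.5],0],[[28,0,-7.5],0],[[20,0,-7.5],0],[[10,0,-2],0],[[0,0,0],0],[[0,20,0],0],[[0,30,0],0],[[0,30,0],0],[[0,20,0],0],[[0,0,0],0]]';python3 -m inch '[[[0,0,0],0],[[0,0,0],0]]'; python3 - <<'E'
from h import *
o=get_obs();print(o["ee_pos"],o["eef_rot"])
snap("side","d15.png",(250,180,200,200),3)
snap("scene","s15.png",(120,60,150,150),4)
E
```

```text
clock: 25.48
ee_pos: [0.5162, -0.2317, 0.2164]
eef_rot: [-1.575, 0.002, -1.57]
wrist_force: [0.6, 1.3, -2.7]
grip_width: 0.364
clock: 26.32
ee_pos: [0.4918, -0.3121, 0.1137]
eef_rot: [-1.578, 0.007, -1.567]
wrist_force: [-0.8, -0.1, -3.0]
grip_width: 0.364
clock: 26.48
ee_pos: [0.4947, -0.3164, 0.1193]
eef_rot: [-1.569, -0.0, -1.569]
wrist_force: [-0.2, 0.5, -2.9]
grip_width: 0.364
[ 0.49465721 -0.31635933  0.11926044] [-1.56942783e+00 -4.87599782e-05 -1.56880226e+00]
```

View pics/d15.png

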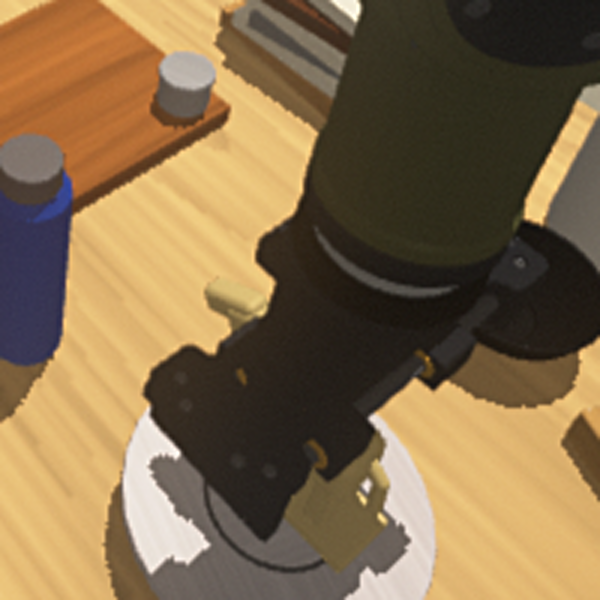

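View pics/s15.png

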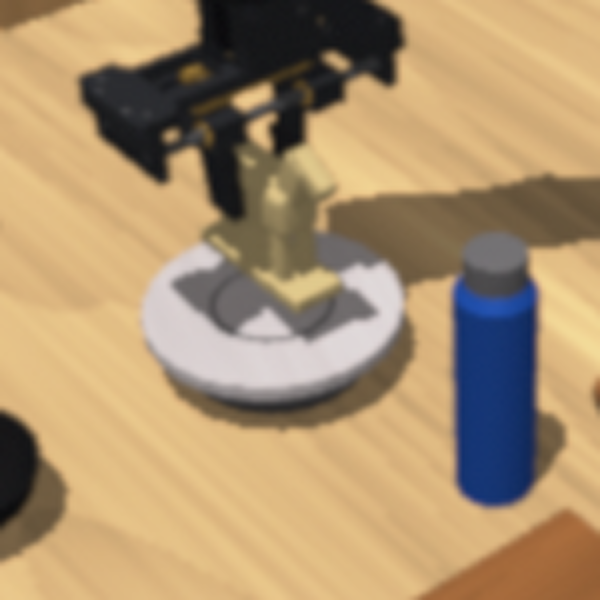

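```bash
python3 -m inch '[[[1,10,0],0],[[0,10,0],0],[[0,5,0],0],[[0,2,0],0],[[0,0,0],0],[[0,0,0],0]]'; python3 -m inch '[[[0,1.5,0],0],[[0,0,0],0],[[0,0,0],0]]'; python3 - <<'E'
from h import *
o=get_obs();print(o["ee_pos"],o["eef_rot"])
snap("scene","s16.png",(120,60,150,150),4)
E
```

```text
clock: 27.08
ee_pos: [0.4934, -0.3182, 0.0913]
eef_rot: [-1.571, 0.0, -1.571]
wrist_force: [-0.5, -0.3, -2.9]
grip_width: 0.363
clock: 27.33
ee_pos: [0.4938, -0.3184, 0.0905]
eef_rot: [-1.57, -0.001, -1.57]
wrist_force: [0.5, -0.1, 2.4]
grip_width: 0.362
[ 0.49379466 -0.31843728  0.09049457] [-1.56983327e+00 -6.50635089e-04 -1.57034094e+00]
```

View pics/s16.png

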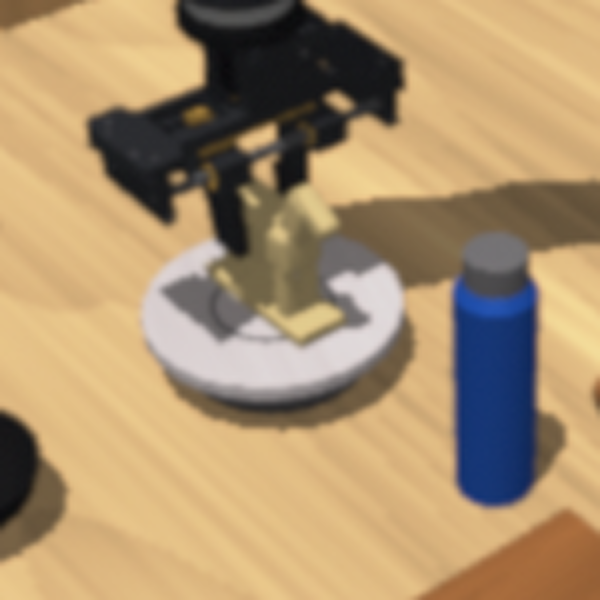

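```bash
python3 - <<'E'
from h import *
f=lambda x,y:((x+.5)/4-.5+120,(y+.5)/4-.5+60)
for p in [(208,268),(345,315),(303,335)]: print(onz("scene",*f(*p),.054))
E
```

```text
[ 0.51268364 -0.3550506 ]
[ 0.4737013  -0.25833233]
[ 0.50607937 -0.25896358]
```

```bash
python3 -m inch '[[[0,0,0],0],[[0,0,0],0],[[0,0,0],0],[[0,-5,0],0],[[0,-20,0],0],[[0,-35,0],0],[[0,-40,0],0],[[0,-40,0],0],[[0,-40,0],0],[[0,-35,0],0]]' 62; python3 -m inch '[[[0,0,0],0],[[0,0,0],0]]' ; python3 - <<'E'
from h import *
o=get_obs();print(o["ee_pos"],o["eef_rot"])
c=calibration("wrist");np.save("wc17.npy",c,allow_pickle=True)
snap("wrist","w17.png",None,1.5)
print(proj("wrist",(.4955,-.310,.044),c)*1.5,proj("wrist",(.4955,-.310,.154),c)*1.5)
E
```

```text
clock: 28.22
ee_pos: [0.4933, -0.3182, 0.3081]
eef_rot: [-1.569, -0.001, -1.571]
wrist_force: [0.9, -0.0, -0.7]
grip_width: 0.618
clock: 28.38
ee_pos: [0.4943, -0.3188, 0.3073]
eef_rot: [-1.566, -0.002, -1.57]
wrist_force: [-0.5, -0.3, -0.4]
grip_width: 0.621
[ 0.49426621 -0.31875862  0.30734181] [-1.56639331 -0.00232811 -1.57031505]
[386.68351352 217.7731163 ] [387.5294953  245.34985158]
```

View pics/w17.png

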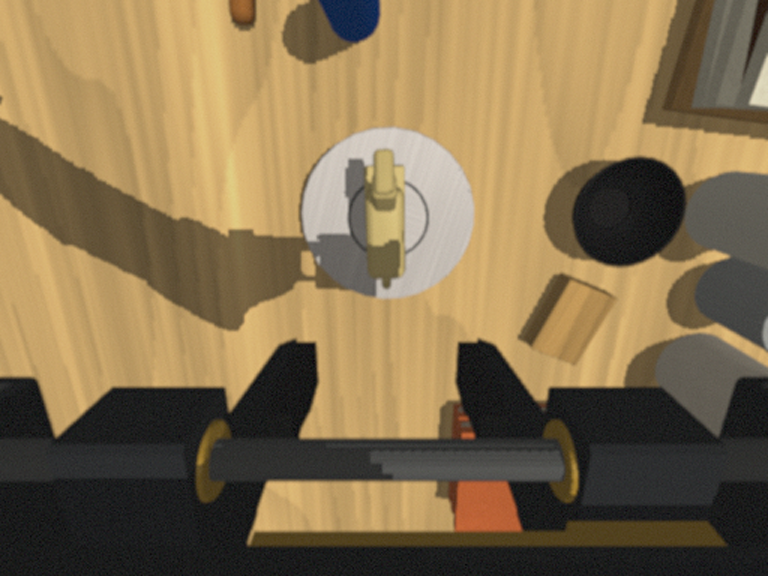

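```bash
python3 -m inch '[[[-20,0,2],0],[[-36,0,5],0],[[-36,0,5],0],[[-36,0,5],0],[[-36,0,5],0],[[-36,0,5],0],[[-36,0,5],0],[[-36,0,5],0],[[-36,0,5],0],[[-36,0,5],0]]' 50; python3 -m inch '[[[-36,0,5],0],[[-36,0,5],0],[[-36,0,5],0],[[-36,0,5],0],[[-36,0,5],0],[[-36,0,3],0],[[-36,0,2],0],[[-17,0,0],0],[[0,0,0],0],[[0,0,0],0]]'; python3 -m inch '[[[0,0,0],0],[[0,0,0],0]]'
```

```text
clock: 29.27
ee_pos: [0.5388, 0.0278, 0.303]
eef_rot: [-1.575, -0.0, -1.57]
wrist_force: [0.8, -0.1, -0.0]
grip_width: 0.5
clock: 30.1
ee_pos: [0.5687, 0.2955, 0.3025]
eef_rot: [-1.575, -0.002, -1.568]
wrist_force: [0.2, -1.7, 0.0]
grip_width: 0.502
clock: 30.27
ee_pos: [0.5702, 0.2925, 0.3044]
eef_rot: [-1.572, -0.002, -1.573]
wrist_force: [-0.4, 0.1, 0.2]
grip_width: 0.497
```

```bash
python3 -m inch '[[[-1.5,30,1],0],[[0,40,0],0],[[0,40,0],0],[[0,30,0],0],[[0,15,0],0],[[0,0,0],0],[[0,0,0],0],[[0,0,0],0]]'; python3 - <<'E'
from h import *
snap("wrist","w18.png",None,1.5)
E
```

```text
clock: 30.93
ee_pos: [0.5725, 0.2958, 0.1516]
eef_rot: [-1.568, 0.001, -1.572]
wrist_force: [0.8, 0.2, 0.8]
grip_width: 0.5
```

View pics/w18.png

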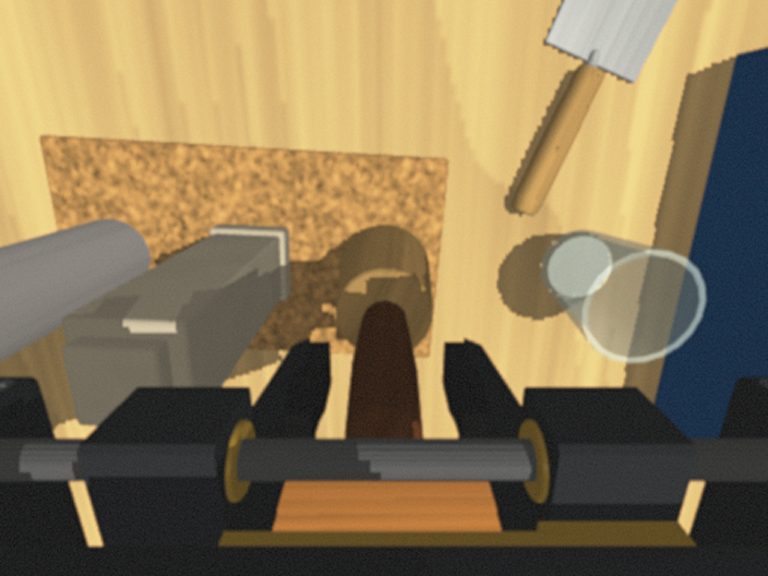

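```bash
python3 -m inch '[[[1,12,-1],0],[[0,9,0],0],[[0,3,0],0],[[0,0,0],0],[[0,0,0],0],[[0,0,0],0]]'
```

```text
clock: 31.48
ee_pos: [0.5705, 0.2956, 0.1266]
eef_rot: [-1.57, 0.0, -1.57]
wrist_force: [-0.1, 0.6, -0.5]
grip_width: 0.494
```

```bash
python3 -m inch '[[[1.5,-0.7,0.5],0],[[0,0,0],0],[[0,0,0],0]]'; python3 -m inch '[[[0,0,0],0],[[0,0,0],0],[[0,0,0],0],[[0,0,0],0],[[0,0,0],0],[[0,0,0],0]]' 10 35; python3 -m inch '[[[0,-5,0],0],[[0,-20,0],0],[[0,-30,0],0],[[0,-35,0],0],[[0,-35,0],0],[[0,-20,0],0],[[14,0,4],0],[[28,0,8],0],[[28,0,8],0],[[28,0,8],0]]'; python3 -m inch '[[[28,0,8],0],[[28,0,8],0],[[28,0,8],0],[[28,0,8],0],[[28,0,8],0],[[24,0,8],0],[[9,0,4],0],[[0,0,0],0],[[0,0,0],0],[[0,0,0],0]]'
```

```text
clock: 31.73
ee_pos: [0.5709, 0.2938, 0.1271]
eef_rot: [-1.57, 0.0, -1.571]
wrist_force: [-0.0, -0.2, 0.0]
grip_width: 0.499
clock: 32.23
ee_pos: [0.5708, 0.294, 0.1267]
eef_rot: [-1.57, 0.0, -1.57]
wrist_force: [0.8, 0.3, -0.6]
grip_width: 0.269
clock: 33.07
ee_pos: [0.5974, 0.1935, 0.2697]
eef_rot: [-1.575, -0.002, -1.57]
wrist_force: [0.3, -1.0, -4.7]
grip_width: 0.274
clock: 33.9
ee_pos: [0.6498, 0.0256, 0.2706]
eef_rot: [-1.573, 0.002, -1.568]
wrist_force: [0.5, -0.2, -3.6]
grip_width: 0.271
```

```bash
python3 -m inch '[[[2.5,20,1],0],[[0,35,0],0],[[0,35,0],0],[[0,25,0],0],[[0,10,0],0],[[0,3,0],0],[[0,0,0],0],[[0,0,0],0],[[0,0,0],0]]'
```

```text
clock: 34.65
ee_pos: [0.6533, 0.0207, 0.1458]
eef_rot: [-1.567, 0.0, -1.57]
wrist_force: [0.8, -0.5, -3.9]
grip_width: 0.275
```

```bash
python3 -m inch '[[[-1.5,5,-2],0],[[0,2,0],0],[[0,0,0],0],[[0,0,0],0],[[0,0,0],0]]'
```

```text
clock: 35.07
ee_pos: [0.6498, 0.022, 0.1368]
eef_rot: [-1.571, 0.0, -1.57]
wrist_force: [-0.5, 0.4, -4.5]
grip_width: 0.27
```

```bash
python3 -m inch '[[[-1,0.5,1],0],[[0,0,0],0],[[0,0,0],0]]'; python3 -m inch '[[[0,0.5,0],0],[[0,0,0],0],[[0,0,0],0]]'
```

```text
clock: 35.32
ee_pos: [0.6508, 0.0225, 0.1367]
eef_rot: [-1.571, -0.0, -1.571]
wrist_force: [-1.6, -0.4, 1.5]
grip_width: 0.271
clock: 35.57
ee_pos: [0.6509, 0.0225, 0.1367]
eef_rot: [-1.57, -0.0, -1.571]
wrist_force: [-2.8, -1.2, 5.8]
grip_width: 0.273
```

```bash
python3 -m inch '[[[0,0,0],0],[[0,0,0],0],[[0,0,0],0],[[0,-5,0],0],[[0,-20,0],0],[[0,-35,0],0],[[0,-40,0],0],[[0,-40,0],0],[[0,-30,0],0],[[-13,0,-12],0]]' 50; python3 -m inch '[[[-26,0,-25],0],[[-26,0,-25],0],[[-26,0,-25],0],[[-26,0,-25],0],[[-26,0,-25],0],[[-26,0,-25],0],[[-26,0,-25],0],[[-26,0,-25],0],[[-26,0,-25],0],[[-26,0,-25],0]]' 77; python3 -m inch '[[[-8,0,-10],0],[[0,0,0],0],[[0,0,0],0],[[0,0,0],0]]'; python3 - <<'E'
from h import *
snap("side","d19.png",(90,80,250,200),3)
E
```

```text
clock: 36.4
ee_pos: [0.6442, 0.0321, 0.3137]
eef_rot: [-1.554, -0.002, -1.575]
wrist_force: [1.0, -0.7, 0.9]
grip_width: 0.497
clock: 37.23
ee_pos: [0.3874, 0.2971, 0.3062]
eef_rot: [-1.57, 0.001, -1.57]
wrist_force: [0.4, 0.4, 0.0]
grip_width: 0.773
clock: 37.57
ee_pos: [0.3799, 0.3028, 0.3061]
eef_rot: [-1.569, -0.0, -1.572]
wrist_force: [0.1, 0.2, -0.1]
grip_width: 0.772
```

View pics/d19.png

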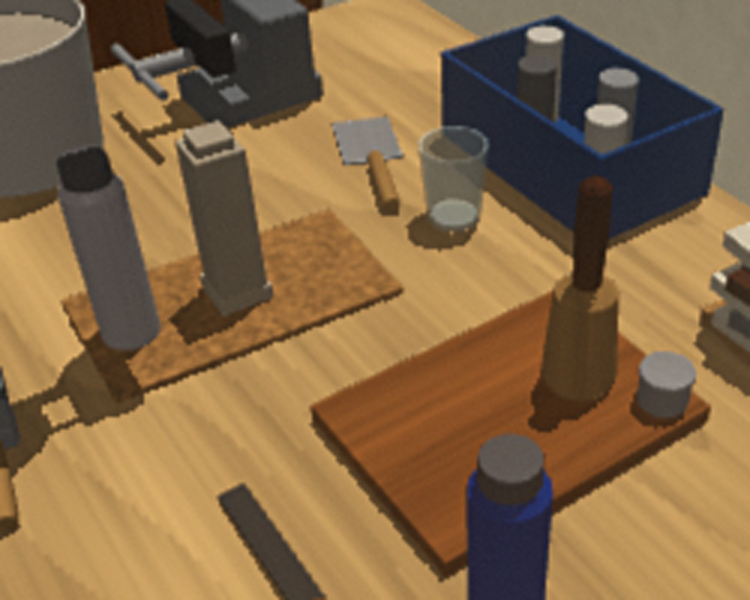

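```bash
python3 -m inch '[[[-1.2,30,-1],0],[[0,40,0],0],[[0,40,0],0],[[0,40,0],0],[[0,20,0],0],[[0,8,0],0],[[0,0,0],0],[[0,0,0],0],[[0,0,0],0]]'
```

```text
clock: 38.37
ee_pos: [0.379, 0.3054, 0.1291]
eef_rot: [-1.568, 0.002, -1.571]
wrist_force: [-0.8, -1.0, 0.5]
grip_width: 0.77
```

```bash
python3 -m inch '[[[1,1,0],0],[[0,0,0],0],[[0,0,0],0]]'; python3 -m inch '[[[0,0,0],0],[[0,0,0],0],[[0,0,0],0],[[0,0,0],0],[[0,0,0],0],[[0,0,0],0]]' 40 30; python3 -m inch '[[[0,-5,0],0],[[0,-20,0],0],[[0,-30,0],0],[[0,-35,0],0],[[0,-30,0],0],[[0,-10,0],0],[[13,0,6],0],[[28,0,13],0],[[28,0,13],0],[[28,0,13],0]]'; python3 -m inch '[[[28,0,13],0],[[28,0,13],0],[[28,0,13],0],[[28,0,13],0],[[28,0,13],0],[[28,0,13],0],[[28,0,13],0],[[14,0,6],0],[[0,0,0],0],[[0,0,0],0]]'; python3 -m inch '[[[0,0,0],0],[[0,0,0],0]]'
```

```text
clock: 38.62
ee_pos: [0.3779, 0.3044, 0.1276]
eef_rot: [-1.57, 0.001, -1.57]
wrist_force: [-0.4, 0.2, -0.2]
grip_width: 0.767
clock: 39.12
ee_pos: [0.378, 0.3042, 0.1269]
eef_rot: [-1.57, 0.001, -1.57]
wrist_force: [-0.0, -0.6, 2.4]
grip_width: 0.561
clock: 39.95
ee_pos: [0.4218, 0.2059, 0.2565]
eef_rot: [-1.573, -0.001, -1.569]
wrist_force: [0.5, -0.0, -2.9]
grip_width: 0.557
clock: 40.78
ee_pos: [0.5188, -0.0037, 0.2562]
eef_rot: [-1.573, 0.0, -1.572]
wrist_force: [-0.2, 0.7, -3.5]
grip_width: 0.553
clock: 40.95
ee_pos: [0.5189, -0.0012, 0.2564]
eef_rot: [-1.572, 0.001, -1.568]
wrist_force: [-0.1, -0.4, -3.2]
grip_width: 0.56
```

```bash
python3 -m inch '[[[1,20,1.5],0],[[0,30,0],0],[[0,30,0],0],[[0,22,0],0],[[0,10,0],0],[[0,3,0],0],[[0,0,0],0],[[0,0,0],0],[[0,0,0],0],[[0,0,0],0]]'
```

```text
clock: 41.78
ee_pos: [0.5221, -0.0038, 0.1429]
eef_rot: [-1.568, 0.0, -1.57]
wrist_force: [-0.6, -0.4, -3.6]
grip_width: 0.56
```

```bash
python3 -m inch '[[[0,4,0],0],[[0,0.5,0],0],[[0,0,0],0],[[0,0,0],0]]'; python3 -m inch '[[[0,0.8,0],0],[[0,0,0],0],[[0,0,0],0]]'
```

```text
clock: 42.12
ee_pos: [0.5212, -0.0038, 0.1372]
eef_rot: [-1.571, 0.0, -1.57]
wrist_force: [0.7, -0.9, -3.5]
grip_width: 0.555
clock: 42.37
ee_pos: [0.5214, -0.004, 0.1369]
eef_rot: [-1.57, 0.0, -1.57]
wrist_force: [-0.8, 0.2, 4.2]
grip_width: 0.559
```

```bash
python3 -m inch '[[[0,0,0],0],[[0,0,0],0],[[0,0,0],0],[[0,-5,0],0],[[0,-20,0],0],[[0,-35,0],0],[[0,-40,0],0],[[0,-40,0],0],[[0,-10,0],0],[[-15,0,-2],0]]' 75; python3 -m inch '[[[-30,0,-4],0],[[-30,0,-4],0],[[-30,0,-4],0],[[-30,0,-4],0],[[-30,0,-4],0],[[-30,0,-4],0],[[-30,0,-4],0],[[-30,0,-4],0],[[-30,0,-4],0],[[-18,0,-5],0]]'; python3 -m inch '[[[0,0,0],2.5],[[0,0,0],0],[[0,0,0],0],[[0,0,0],0]]'
```

```text
clock: 43.2
ee_pos: [0.5218, 0.0078, 0.2908]
eef_rot: [-1.562, -0.002, -1.576]
wrist_force: [-0.3, 0.3, -0.8]
grip_width: 0.752
clock: 44.03
ee_pos: [0.4771, 0.3032, 0.2865]
eef_rot: [-1.571, 0.002, -1.566]
wrist_force: [-0.0, -0.6, 0.5]
grip_width: 0.75
clock: 44.37
ee_pos: [0.4784, 0.298, 0.2866]
eef_rot: [-1.57, -0.001, -1.615]
wrist_force: [-0.8, -0.2, -0.6]
grip_width: 0.749
```

```bash
python3 -m inch '[[[0,30,0],0],[[0,40,0],0],[[0,40,0],0],[[0,30,0],0],[[0,15,0],0],[[0,4,0],0],[[0,0,0],0],[[0,0,0],0],[[0,0,0],0]]'
```

```text
clock: 45.12
ee_pos: [0.4793, 0.2994, 0.129]
eef_rot: [-1.568, 0.002, -1.614]
wrist_force: [-0.1, 0.7, 0.3]
grip_width: 0.747
```

```bash
python3 -m inch '[[[0,1,-0.5],0],[[0,0,0],0],[[0,0,0],0]]'; python3 -m inch '[[[0,0,0],0],[[0,0,0],0],[[0,0,0],0],[[0,0,0],0],[[0,0,0],0],[[0,0,0],0]]' 30 30; python3 -m inch '[[[0,-5,0],0],[[0,-20,0],0],[[0,-30,0],0],[[0,-35,0],0],[[0,-30,0],0],[[14,0,3],0],[[29,0,7],0],[[29,0,7],0],[[29,0,7],0],[[29,0,7],0]]'; python3 -m inch '[[[29,0,7],0],[[29,0,7],0],[[29,0,7],0],[[14,0,5],0],[[0,0,0],0],[[0,0,0],0],[[0,0,0],0]]'
```

```text
clock: 45.37
ee_pos: [0.4778, 0.2994, 0.1271]
eef_rot: [-1.57, 0.001, -1.614]
wrist_force: [0.6, 0.1, -0.1]
grip_width: 0.751
clock: 45.87
ee_pos: [0.4779, 0.2992, 0.1265]
eef_rot: [-1.57, 0.0, -1.614]
wrist_force: [-0.2, -0.9, 0.0]
grip_width: 0.496
clock: 46.7
ee_pos: [0.5017, 0.1656, 0.2453]
eef_rot: [-1.574, -0.001, -1.614]
wrist_force: [0.4, 0.6, -3.8]
grip_width: 0.497
clock: 47.28
ee_pos: [0.5235, 0.0666, 0.2455]
eef_rot: [-1.573, 0.001, -1.613]
wrist_force: [-1.3, -0.5, -3.6]
grip_width: 0.497
```

Target (0.5240, 0.0660, ~0.1366).

```bash
python3 -m inch '[[[0,20,0],0],[[0,30,0],0],[[0,30,0],0],[[0,15,0],0],[[0,7,0],0],[[0,3,0],0],[[0,0,0],0],[[0,0,0],0],[[0,0,0],0],[[0,0,0],0]]'
```

```text
clock: 48.12
ee_pos: [0.5253, 0.0661, 0.1424]
eef_rot: [-1.569, 0.001, -1.614]
wrist_force: [0.3, -0.1, -3.8]
grip_width: 0.496
```

```bash
python3 -m inch '[[[0,4,-0.5],0],[[0,0.5,0],0],[[0,0,0],0],[[0,0,0],0]]'; python3 -m inch '[[[0,0.8,0],0],[[0,0,0],0],[[0,0,0],0]]'
```

```text
clock: 48.45
ee_pos: [0.5241, 0.0659, 0.1369]
eef_rot: [-1.571, 0.0, -1.614]
wrist_force: [-0.3, 0.1, -3.7]
grip_width: 0.492
clock: 48.7
ee_pos: [0.5243, 0.066, 0.1364]
eef_rot: [-1.57, 0.0, -1.614]
wrist_force: [-0.2, 1.1, 1.8]
grip_width: 0.499
```

Release and rise to the first viewing pose for comparison.

```bash
python3 -m inch '[[[0,0,0],0],[[0,0,0],0],[[0,0,0],0],[[0,-5,0],0],[[0,-20,0],0],[[0,-35,0],0],[[0,-40,0],0],[[0,-40,0],0],[[0,-40,0],0],[[0,-40,0],0]]' 73; python3 -m inch '[[[0,-40,0],-2.5],[[14,0,27],0],[[14,0,27],0],[[0,0,0],0],[[0,0,0],0],[[0,0,0],0],[[0,0,0],0],[[0,0,0],0]]'; python3 - <<'E'
from h import *
o=get_obs();print(o["ee_pos"],o["eef_rot"]);c=calibration("wrist");np.save("wc20.npy",c,allow_pickle=True)
snap("wrist","w20.png",None,1.5)
a=cv2.imread("pics/raw_w20.png");cv2.imwrite("pics/w20c.png",cv2.resize(a[80:205,180:345],None,fx=4.8,fy=4.8,interpolation=cv2.INTER_CUBIC))
for n in ("scene","side"):
    im=get_image(n)[:,:,::-1]; cv2.imwrite(f"pics/raw_{n}20.png",im)
    old=cv2.imread(f"pics/raw_{n}0.png")
    x,y=(165,100) if n=="scene" else (185,120)
    cv2.imwrite(f"pics/{n}20.png",np.hstack([cv2.resize(k[y:y+150,x:x+130],None,fx=3,fy=3,interpolation=cv2.INTER_CUBIC) for k in(old,im)]))
E
```

```text
clock: 49.53
ee_pos: [0.5235, 0.0656, 0.3586]
eef_rot: [-1.57, 0.0, -1.614]
wrist_force: [0.8, 0.5, -0.8]
grip_width: 0.729
clock: 50.2
ee_pos: [0.5773, 0.0387, 0.396]
eef_rot: [-1.572, 0.001, -1.569]
wrist_force: [-0.7, 0.8, -0.6]
grip_width: 0.731
[0.57725006 0.03869915 0.39604515] [-1.57171138e+00  5.65819612e-04 -1.56909875e+00]
```

View pics/w20c.png

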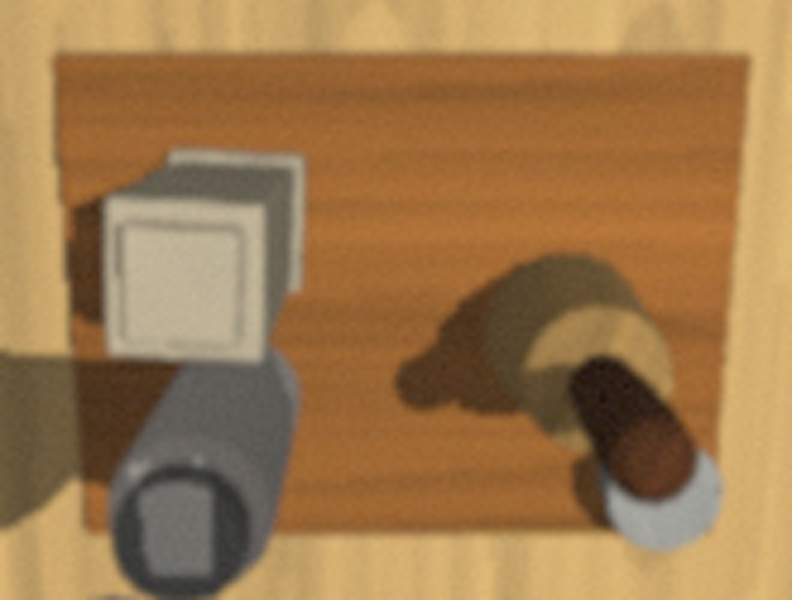

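View pics/scene20.png

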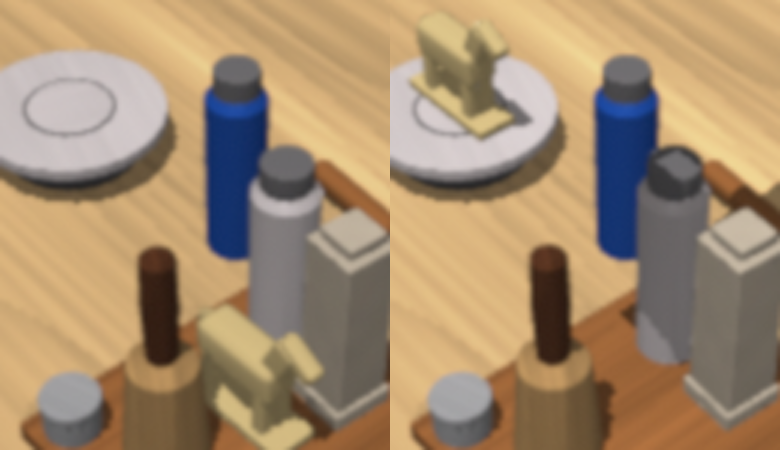

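View pics/side20.png

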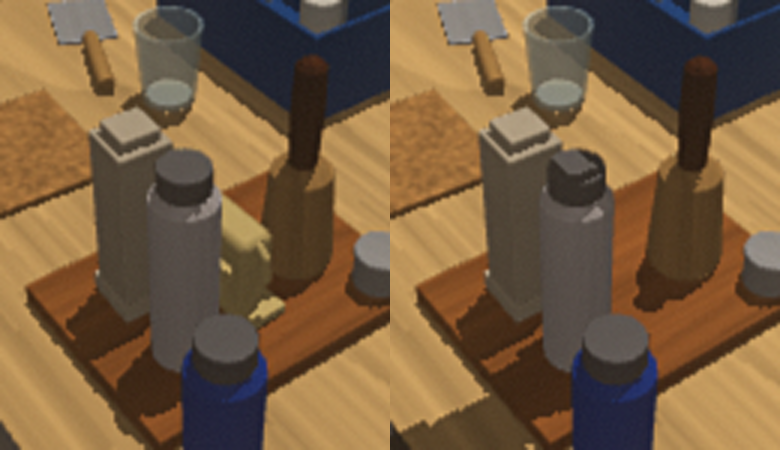

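```bash
python3 -c "
from cell import *
print(get_obs()['wrist_force']);print(ticket.close_job())"
```

```text
[ 0.16161143 -1.02399875 -1.03539866]
the job is handed in; nothing more can be done
None
```

I did the whole job and handed it in at about 50 s on the robot's clock. First I stood the column, can and mallet upright on the cork board. Then I put the horse in the middle of the turntable, and returned the mallet, can and column to the storage board.

- **Tall things:** I returned the gripper to within about 1 mm of where it first gripped each one. Before-and-after pictures from the scene and side cameras match to about one pixel (about 2 mm), and the wrist camera agrees.
- **Horse:** it stands upright about 2–3 mm from the turntable's axis, against the 15 mm allowed.
- **Everything else:** the tin and jar show no visible shift. I did not compare the rasp's position before and after, but nothing went near it. Nothing toppled, and the gripper was open and well clear when I handed in.

The scene and side cameras disagreed by about 5–13 mm in y, more than the stated 2 mm calibration. I relied on the wrist camera and on the gripper's own recorded positions instead. No other check failed.

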